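# Hold a silver box's lid in its hinge, ready for the pin

## Task

I am about to pin the lid to the silver box in the bench vise: lift its lid out of the dowel rack and bring it to the back of the box, standing open, straight up, medallion facing away from the box, so that its knuckle sits in the middle of the gap between the box's two knuckles and all three holes line up for the pin. Do not force the brass knuckles against each other, and leave everything else on the bench where it is. Finish still gripping the lid there, steady and with its weight in your grip rather than resting on the box; do not let go.

Things in the scene. Friction and masses are not known exactly. Their poses are not given: they have to be found in the camera images.
- lid: Loose silver lid, 150 x 100 x 14 mm plate, 0.34 to 0.48 kg, standing hinge edge down in an end slot of the rack. Origin: bore centre of the one brass knuckle (35 long, 14 outside, 8 bore) under the middle of its hinge edge. y along the bore, z across the lid to its front edge (up in the rack), x out of the medallion face. Plate spans x 0 to 14, y -75 to 75, z 11 to 111; balance near x 7, z 59.
- lid_edge (a point): Middle of the lid's plain front edge, its top as it stands in the rack: x 7, y 0, z 111 mm in the lid's frame, axes as the lid's. Below it the two faces are flat and free for the fingers, 14 mm apart along x.
- lid_medallion (a point): Centre of the round brass medallion, 40 mm across, on the lid's outer face: x 14, y 0, z 53 mm in the lid's frame, axes as the lid's. The other, inner face is lined red.
- box_bore (a point): The target: point on the bore line of the box's two brass knuckles, midway between them, 88 mm above the bench. y along the bores, z up, x rearward, away from the box. When the lid stands open in its hinged place, its frame coincides with this one: same origin, parallel axes; its hinge edge (z 11) is then 4 mm above the tops of the box knuckles.
- pin_head (a point): Head of the steel hinge pin, 6 mm thick, started in the box's +y knuckle: 88 mm along +y from box_bore, on the bore line. Its point ends 3 mm inside that knuckle, short of the gap. It is fast; leave it.
- box_vise: Open silver box (150 along y, 100 along x, rim 88 mm up, red inside) clamped in a low blue vise, all fixed. Origin on the bench under the box's middle; box_bore is at x 61, z 88; screw reaches forward to x -160. Two box knuckles at its rear, each 25 long, 14 outside, 8 bore, with a 40 mm gap between, open above, below and rearward; rear wall face at x 50.
- rack: Fixed wooden dowel rack, origin under its centre: two rails along x (tops 30 mm up, at y -50 and 50) with pairs of dowels, tops 90 mm up; slots 17.6 mm wide at x -55, 0, 55. The lid stands across the rails in the slot at -55 or 55, medallion towards +x, hinge edge on the rails, knuckle hanging free between them. The frame is in the other end slot.
- frame: A small glazed picture frame of brown wood, 150 mm wide, 120 high, 14 thick, standing in the other end slot of the rack; origin at the middle of its lower edge, on its rear (-x) face. Leave it.
- jar: A small amber jar with a black cap, 48 mm across, 55 high; origin under its centre. Leave it.
- tin: A tin with a yellow band, 66 mm across, 50 high; origin under its centre. Leave it.
- hammer: A planishing hammer lying flat, 260 mm long, brown handle, steel head; origin under its middle. Leave it.
- mandrel: A tapered steel ring mandrel with a wooden handle lying flat, 330 mm long, 44 thick; origin under its middle. Leave it.
- bowl: A white enamel bowl, 120 mm across, 42 high, at the back; origin under its centre. Leave it.
- bench_block: A steel bench block 75 x 75 x 22 mm at the back; origin under its centre. Leave it.
Not all that is in view belongs to the job. What is shaped like the lid but brown or turquoise is not meant.

How it is judged:
By the outcome, as a careful person would: the job done as asked, in the order asked, and still so for the second after the job is handed in, while the arm keeps its last pose, push and grip.
It also fails if it takes over 48 s, if anything falls off the work surface, if the arm or the gripper's body presses on something with over 40 N, if the wrist force passes 120 N, or if a joint passes its speed limit or range.

## Robot

A 7-joint arm with a two-finger parallel gripper is mounted at the origin on the work surface. World frame = base frame: x ahead of the robot, y to its left, z up, the work surface at z = 0. Lengths are in mm, angles in rad, forces in N, time in s.
With the tool pointing down it reaches from about 425 to 800 mm from the base axis. Payload 8.3 kg.
Tool frame: the origin (TCP) lies at the very end of the fingers, on their centre line; the grasp point (between the pads) lies 19 mm behind it; z points along the fingers, y is the direction in which the jaws open and shut (so a half turn about z gives the same grasp; the last joint's range is limited). The gripper opens to 85 mm and grips with 20 to 120 N. Pads are 22 mm wide; open, the fingers measure 114 mm over their backs; the gripper's body (76 mm by 85 mm) begins 54 mm behind the grasp point. The pads swing forward as they close: fully open they stand 13 mm farther back than shut.
Start: joints at [1.214, 0.383, 0.016, 1.37, -0.006, 1.388, -0.046], TCP at [181.032, -598.189, 231.279] pointing down, gripper open.
Joint ranges: [-2.95, 2.95], [-0.25, 2.06], [-1.52, 1.56], [0.18, 2.33], [-1.44, 4.58], [0.02, 2.06], [-3.01, 3.01]. Speed limits (rad/s): [2.39, 2.39, 3.01, 3.01, 3.14, 3.14, 3.14].

## Interface

Orientations are given as a unit quaternion [x, y, z, w].
In Python, from plant import manip gives the robot as it stands.
- The arm moves only by the shell command python3 -m handwheel 'ROWS' [OPENING]. ROWS is text: rows parted by semicolons, each of 6 numbers parted by spaces: the shift along the tool's x, y, z in cm, then the turn, a rotation vector about the tool's x, y, z in rad. A call has 1 to 12 rows; each row is the pose to reach, as a shift and turn from the pose commanded when the call began, along the tool's axes at that moment; what a row does not reach only later rows make up. A row lasts 1/10 s, in which the tool goes at most 50 mm and 8.59 degrees, less where a joint would pass 70% of its speed; a pose out of reach is approached as far as the arm can. A call with a gripper value outside its range is refused whole. OPENING is the opening, from -1 (shut) to 1 (fully open), set as the call begins (- or left out, the last holds). The fingers move at their own pace and stop on an object; the grip force is fixed at half the most. Time passes only in rows, so rows that repeat a pose let the fingers close. It gives the time, the measured TCP pose, the force and the opening at its end, in the units of the state.
- manip.sense(): the state, without advancing time (a new reading comes with each control period).
- manip.get_image(name): name is "scene" or "top"; returns a dict with "img" (384x512x3 uint8, blue, green, red), "fx", "fy", "cx", "cy" (pixels), "eye" and "rotation" of the camera in the world. Camera axes: x right, y up, looking along -z (the intrinsics and any distortion apply to the point x, -y, -z); pixel columns grow to the right and rows downward; lengths in mm; the calibration is good to about 2 mm. A picture is of the moment at which its call begins. There is no depth.
- manip.finish_job(): hands the job in, once; it reports no verdict.
Trained networks look in a picture, given as the dict that the camera call returned (one of the last four; its "shot" number tells which), for a name from the list of things; names that differ only in an ending like _2 or _b are one class to them, and where a whole thing is asked for, a point or a joint stands for the part that bears it (a point fixed in the world has none). Each returns a list of dicts, best first, with "confidence" (0 to 1); they miss things now and then, are a little off and sometimes report something else, mostly with a low value. They report only what shows in the picture. A call takes as long as a camera call. They do not tell look-alikes from the thing itself.
- manip.spot_in(thing, picture): "pixel" ([row, column] in pixels, amid what is visible of it).
- manip.trace(thing, picture): "region" (384x512 bool, what is visible of it) and "pixel" ([row, column] in pixels, amid what is visible of it).
The state is a dict: "clock": time; "qpos": joint angles; "joint_vel": joint speeds; "tau": joint torques, N m; "ee_pos": TCP position; "eef_rot": TCP orientation; "force": force on the tool from outside, world axes, zero at the start; "ft_torque": the same for the moment, N m; "gripper_width": opening from 0.0 (shut) to 1.0 (fully open).
Only numpy, scipy, OpenCV 4.12 (cv2) and the standard library are available. Lean on these libraries where they do the work, as an engineer would, in place of code of your own. Each camera call takes 0.05 s, during which the arm holds its last target.

## Working session

There is one attempt and no reset: what is moved stays moved. The work goes in short steps, Python scripts to look and compute and a shell command to move; the robot and the scene stay as the last step left them, time stands still between calls to the robot, and variables do not carry over. Pictures are saved under pics/ and viewed, and the job is handed in when it is done.

```bash
ls; mkdir -p pics; python3 - <<'E'
from plant import manip
import cv2,numpy as np
s=manip.sense();print(s)
for n in("scene","top"):
    p=manip.get_image(n);cv2.imwrite(f"pics/{n}0.png",p["img"])
    print(n,{k:v for k,v in p.items() if k!="img"})
    for t in("lid","lid_edge","lid_medallion","box_bore","pin_head","box_vise","rack","frame"):
        r=manip.spot_in(t,p);print(t,[(np.round(d["pixel"],1).tolist(),round(d["confidence"],2)) for d in r][:3])
E
```

```text
pics
{'clock': 0.0, 'qpos': array([ 1.21408257,  0.38425828,  0.01636703,  1.37115412, -0.00629517,
        1.38823048, -0.04650153]), 'joint_vel': array([-0.00129529,  0.0001728 ,  0.00039293, -0.00234755, -0.00171003,
       -0.00027747,  0.00083337]), 'tau': array([ 3.35361419e-04, -6.27587414e+01,  8.43894929e-01, -3.71818507e+01,
        1.63364463e-02,  1.40186257e-02,  3.38674931e-05]), 'ee_pos': array([ 180.89003115, -597.71360623,  230.26630964]), 'eef_rot': array([ 9.89222992e-01,  1.46413354e-01, -1.66272977e-04, -9.86517180e-04]), 'force': array([-0.22710866,  0.01685027,  0.17067508]), 'ft_torque': array([-0.01409207,  0.01603097,  0.01986152]), 'gripper_width': 1.0021605393851858}
scene {'fx': 360.0772534975434, 'fy': 360.0772534975434, 'cx': 257.0769014365134, 'cy': 197.31910569713273, 'eye': array([1269.02981045,  438.79766159,  737.60643256]), 'rotation': array([0.22510205, 0.40460857, 0.77042077, 0.43826111]), 'shot': 1}
lid [([175.4, 245.4], 0.8), ([226.4, 378.0], 0.71), ([238.5, 336.5], 0.55)]
lid_edge [([236.2, 339.1], 0.74), ([226.6, 375.5], 0.57), ([176.7, 243.
[... 266 characters left out ...]
.1, 308.2], 0.82)]
top {'fx': 389.88930794164565, 'fy': 389.88930794164565, 'cx': 258.0063351713662, 'cy': 193.4403451370114, 'eye': array([ 312.54401712,  -31.54680535, 1507.17954764]), 'rotation': array([-0.05306069,  0.04133431,  0.70627485, -0.70473532]), 'shot': 2}
lid [([256.8, 313.7], 0.97), ([244.7, 174.6], 0.59), ([193.2, 192.0], 0.48)]
lid_edge [([243.9, 173.3], 0.76), ([259.2, 316.5], 0.74), ([192.4, 188.8], 0.51)]
lid_medallion [([259.9, 315.3], 0.92), ([197.4, 193.6], 0.55), ([243.5, 176.8], 0.55)]
box_bore [([183.3, 319.9], 0.9)]
pin_head [([183.0, 317.4], 0.86)]
box_vise [([179.6, 319.7], 0.68)]
rack [([177.2, 192.9], 0.86)]
frame [([164.9, 205.8], 0.7), ([192.1, 191.9], 0.4)]
```

```bash
python3 - <<'E'
import cv2
for n in("scene","top"):
    i=cv2.imread(f"pics/{n}0.png");cv2.imwrite(f"pics/{n}0b.png",cv2.resize(i,(800,600),interpolation=cv2.INTER_CUBIC))
i=cv2.imread("pics/scene0.png");cv2.imwrite("pics/sc.png",cv2.resize(i[150:330,150:420],(800,533),interpolation=cv2.INTER_CUBIC))
i=cv2.imread("pics/top0.png");cv2.imwrite("pics/tc.png",cv2.resize(i[120:300,130:400],(800,533),interpolation=cv2.INTER_CUBIC))
E
```

```text
(no output)
```

View pics/scene0b.png

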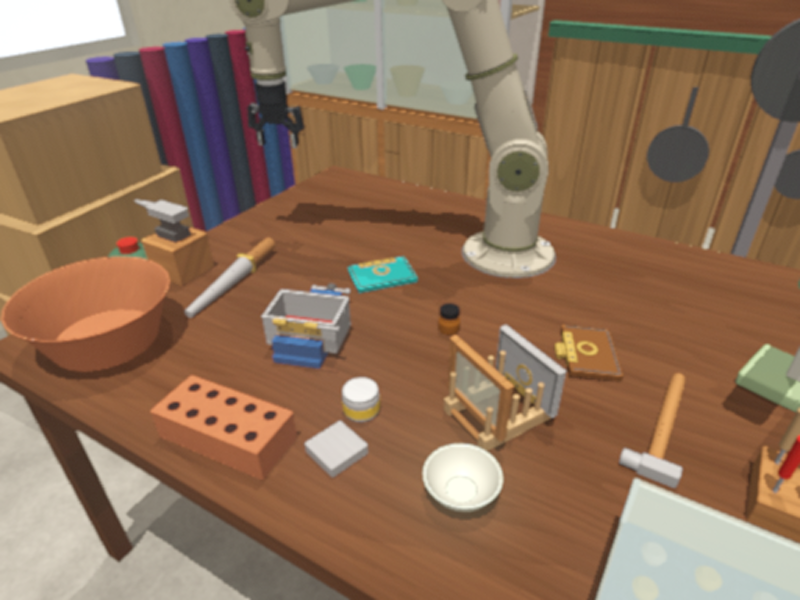

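View pics/sc.png

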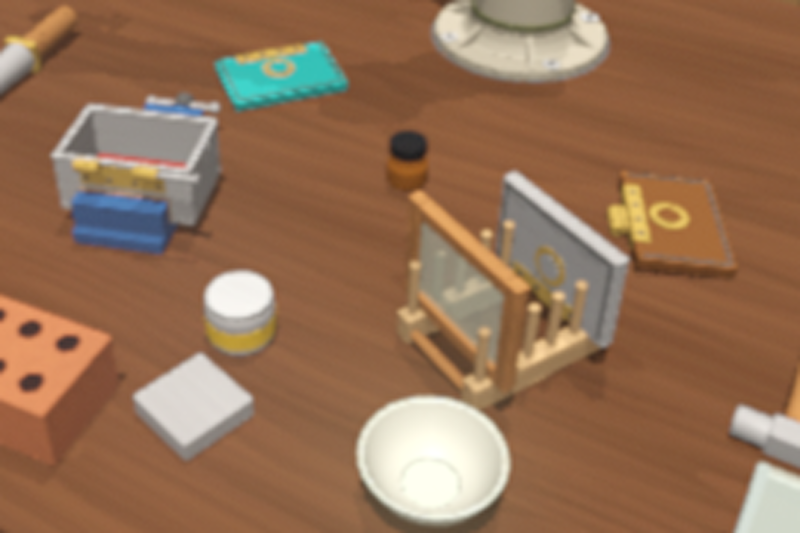

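View pics/tc.png

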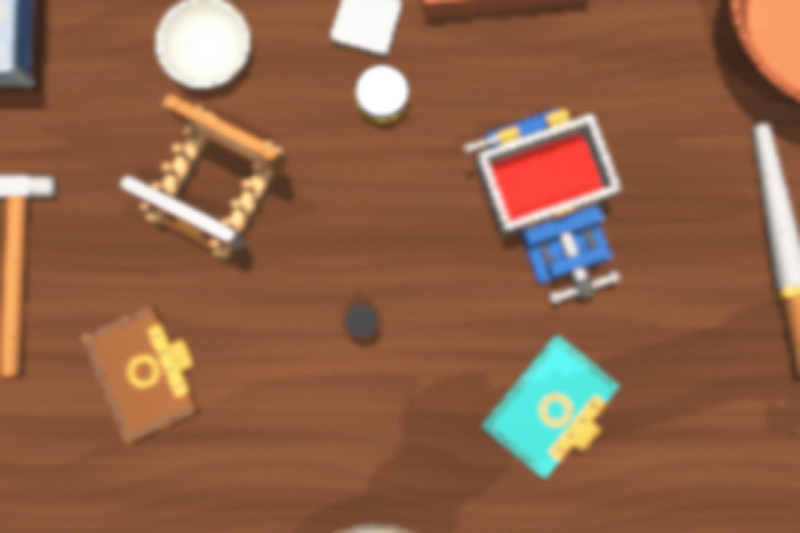

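View pics/top0b.png

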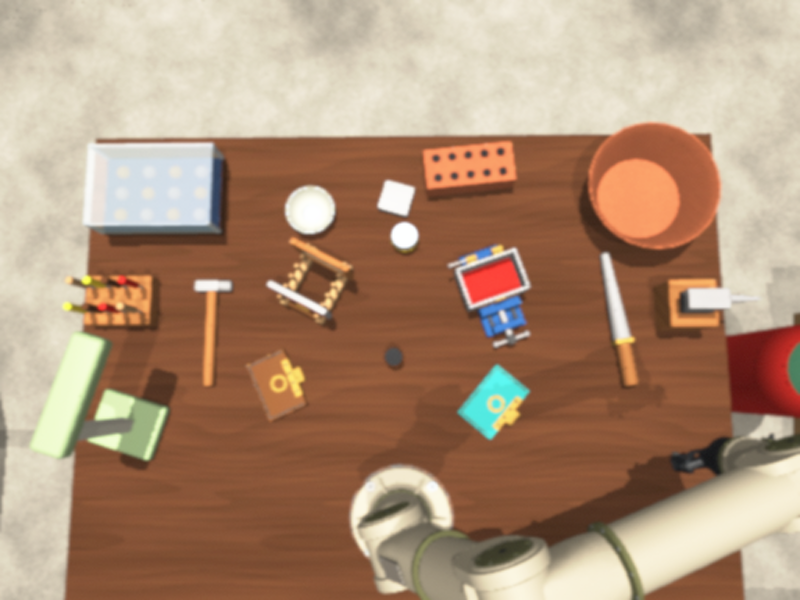

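```bash
cat > h.py <<'E'
import numpy as np,cv2,pickle
from scipy.spatial.transform import Rotation as R
from scipy.optimize import least_squares
def proj(c,P):
    P=np.atleast_2d(P);q=R.from_quat(c["rotation"]).inv().apply(P-c["eye"])
    return np.c_[c["cx"]+c["fx"]*q[:,0]/-q[:,2],c["cy"]+c["fy"]*-q[:,1]/-q[:,2]]  # col,row
def ray(c,rc,z):
    d=R.from_quat(c["rotation"]).apply([(rc[1]-c["cx"])/c["fx"],-(rc[0]-c["cy"])/c["fy"],-1])
    return c["eye"]+d*(z-c["eye"][2])/d[2]
def snap(names=("scene","top")):
    from plant import manip
    return {n:manip.get_image(n) for n in names}
E
python3 - <<'E'
from h import *
P=snap();pickle.dump(P,open("p0.pkl","wb"))
s,t=P["scene"],P["top"]
print("top: box",ray(t,(179.6,319.7),60),"bore",ray(t,(183,319),88))
print("pick lid edge",ray(t,(192.4,188.8),131), "rack",ray(t,(177,193),40),"frame",ray(t,(164.9,205.8),140))
print("scene lid edge",ray(s,(236,339),131),"box",ray(s,(211,197),60))
# corner px in crops -> full
f=lambda x,y,ox,oy:(oy+y*180/533,ox+x*270/800)
for n,p in dict(BL=(480,155),BR=(595,118),FR=(618,188),FL=(505,230)).items(): print("top",n,ray(t,f(*p,130,120),88).round())
for n,p in dict(a=(58,152),b=(90,107),c=(215,120),d=(195,172)).items(): print("scene",n,ray(s,f(*p,150,150),88).round())
for n,p in dict(l=(122,182),r=(238,240)).items(): print("top lid",n,ray(t,f(*p,130,120),130).round())
for n,p in dict(l=(510,175),r=(622,262)).items(): print("scene lid",n,ray(s,f(*p,150,150),130).round())
E
```

```text
top: box [ 558.73480464 -239.25382534   60.        ] bore [ 541.30887514 -232.3879932    88.        ]
pick lid edge [502.1091402  238.59321068 131.        ] rack [574.12653196 241.66871094  40.        ] frame [600.09628233 177.99497835 140.        ]
scene lid edge [566.64527154 255.24890025 131.        ] box [ 596.16764904 -190.45973288   60.        ]
top BL [ 582. -134.   88.]
top BR [ 628. -278.   88.]
top FR [ 539. -304.   88.]
top FL [ 487. -163.   88.]
scene a [ 628. -270.   88.]
scene b [ 544. -299.   88.]
scene c [ 495. -163.   88.]
scene d [ 584. -124.   88.]
top lid l [542. 303. 130.]
top lid r [471. 161. 130.]
scene lid l [480. 173. 130.]
scene lid r [548. 304. 130.]
```

```bash
python3 - <<'E'
from h import *
P=pickle.load(open("p0.pkl","rb"))
def wire(kind):
    E=[]
    return E
def pose(x,y,z,yaw):return lambda p:R.from_euler("z",yaw).apply(p)+[x,y,z]
box=pose(559,-219,0,.31)(np.array([[sx*50,sy*75,z] for z in(0,88) for sx in(-1,1) for sy in(-1,1)]))
o=R.from_euler("z",-.46).apply([7,0,0])
lid=pose(506-o[0],232-o[1],19,-.46)(np.array([[x,y,z] for z in(11,111) for x in(0,14) for y in(-75,75)]))
for n,(a,b) in dict(scene=((170,160),(300,190)),top=((280,140),(155,155))).items():
    for nm,pt,(c0,r0) in(("box",box,a),("lid",lid,b)):
        im=P[n]["img"][r0:r0+75,c0:c0+100];im=cv2.resize(im,(800,600),interpolation=cv2.INTER_NEAREST)
        for u,v in proj(P[n],pt): cv2.circle(im,(int((u+.5-c0)*8),int((v+.5-r0)*8)),5,(0,255,0),1)
        cv2.imwrite(f"pics/z_{n}_{nm}.png",im[:, :])
a=[cv2.resize(cv2.imread(f"pics/z_{n}_{m}.png"),(400,300),interpolation=cv2.INTER_AREA) for n in("scene","top") for m in("box","lid")]
cv2.imwrite("pics/z4.png",np.vstack([np.hstack(a[:2]),np.hstack(a[2:])]))
E
```

```text
(no output)
```

View pics/z4.png

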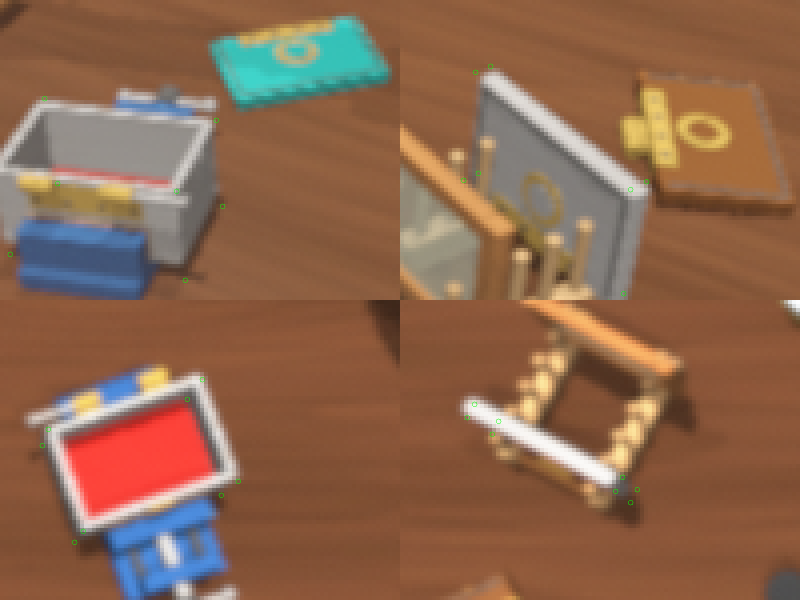

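View pics/z_top_lid.png

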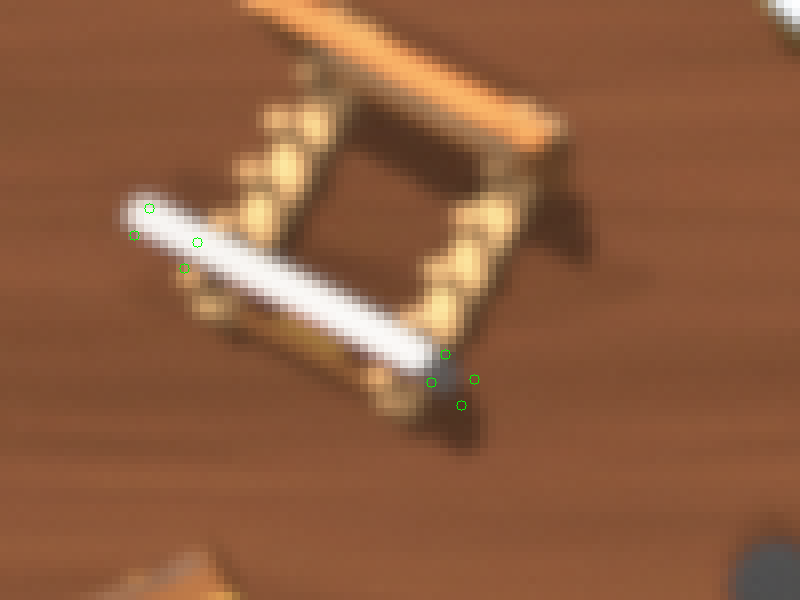

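View pics/z_scene_box.png

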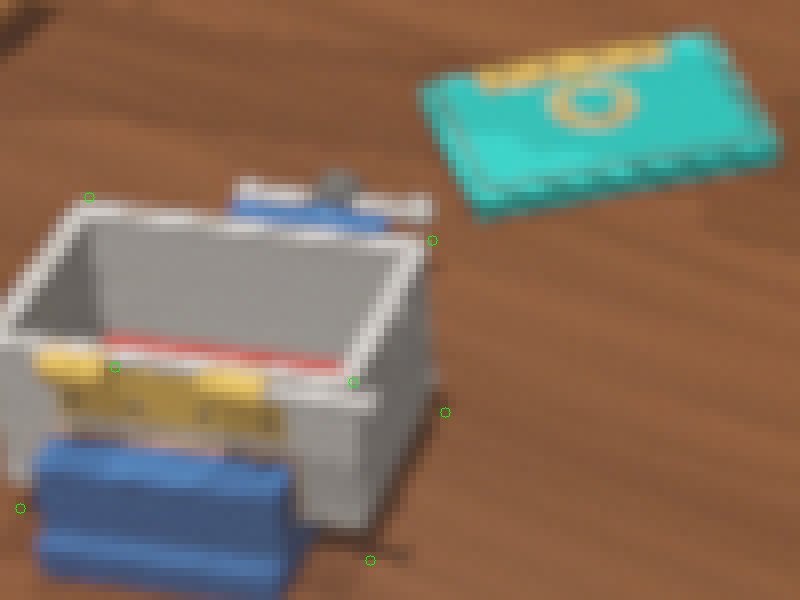

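```bash
cat >> h.py <<'E'
from scipy.ndimage import map_coordinates
def edgepts(c,A,B,inn,n=25,w=3.0,minfrac=.15):
    """samples along 3D edge A-B; finds bright-inside->dark edge along normal. inn: 3D point inside."""
    t=np.linspace(.1,.9,n)[:,None];pp=proj(c,A+(B-A)*t)
    a,b=proj(c,np.array([A,B]));d=(b-a)/np.linalg.norm(b-a);nr=np.array([d[1],-d[0]])
    if (proj(c,inn)[0]-a)@nr>0:nr=-nr   # outward normal
    g=c["img"].astype(float).mean(2)
    s=np.arange(-w,w+.01,.1);out=[]
    X=pp[:,None,:]+nr*s[None,:,None]
    pr=map_coordinates(g,[X[...,1],X[...,0]],order=3)
    gr=-np.gradient(pr,.1,axis=1)   # positive when falling outward
    off=np.full(len(pp),np.nan)
    for i in range(len(pp)):
        k=gr[i].argmax()
        if gr[i,k]<6 or k in(0,len(s)-1):continue
        m=abs(np.arange(len(s))-k)<=8
        wgt=np.clip(gr[i],0,None)*m;off[i]=(wgt*s).sum()/wgt.sum()
    return pp,nr,off
def fit(P,edges,tf,x0,iters=8,verbose=True,w=3.0,loss=.5):
    """edges: list (cam,A,B,inside) in object frame; tf(x)->func mapping points"""
    x=np.array(x0,float)
    for it in range(iters):
        T=tf(x);D=[]
        ww=max(1.5,w*(1-.15*it))
        for cam,A,B,I in edges:
            a,b,i=T(np.array([A,B,I],float))
            pp,nr,off=edgepts(P[cam],a,b,i,w=ww);ok=~np.isnan(off)
            tt=np.linspace(.1,.9,25)[ok]
            D.append((cam,np.array(A,float),np.array(B,float),tt,pp[ok]+off[ok,None]*nr,nr))
        def res(y):
            T=tf(y);r=[]
            for cam,A,B,tt,q,nr in D:
                if len(tt):r.append((proj(P[cam],T(A+(B-A)*tt[:,None]))-q)@nr)
            return np.concatenate(r)
        x=least_squares(res,x,loss="soft_l1",f_scale=loss).x
    if verbose:
        T=tf(x)
        for cam,A,B,tt,q,nr in D:
            r=(q-proj(P[cam],T(A+(B-A)*tt[:,None])))@nr if len(tt) else np.array([np.nan])
            print("  ",cam,A,B,len(tt),"mean out %.2f sd %.2f"%(r.mean(),r.std()))
    return x
def yawtf(z):return lambda x:(lambda p:R.from_euler("z",x[2]).apply(p)+[x[0],x[1],z])
def rect(cam,z,xs,ys,which):
    c={(i,j):[xs[i],ys[j],z] for i in(0,1) for j in(0,1)};m=[sum(xs)/2,sum(ys)/2,z]
    E=dict(f=((0,0),(0,1)),b=((1,0),(1,1)),r=((0,0),(1,0)),l=((0,1),(1,1)))
    return [(cam,c[E[k][0]],c[E[k][1]],m) for k in which]
BOXT=rect("top",88,(-50,50),(-75,75),"fbrl");BOXS=rect("scene",88,(-50,50),(-75,75),"frl")
E
python3 - <<'E'
from h import *
P=pickle.load(open("p0.pkl","rb"))
for e in(BOXT,BOXS,BOXT+BOXS):
    print(fit(P,e,yawtf(0),[562,-217,.31],w=4).round(3))
LT=rect("top",111,(0,14),(-75,75),"fbrl");LS=rect("scene",111,(0,14),(-75,75),"frlb")
for e in(LT,LS,LT+LS):
    print("lid",fit(P,e,yawtf(19),[503,235,-.46],w=3).round(3))
E
```

```text
top [-50. -75.  88.] [-50.  75.  88.] 25 mean out 0.52 sd 0.14
   top [ 50. -75.  88.] [50. 75. 88.] 25 mean out 0.55 sd 0.15
   top [-50. -75.  88.] [ 50. -75.  88.] 25 mean out 0.67 sd 0.06
   top [-50.  75.  88.] [50. 75. 88.] 25 mean out 0.66 sd 0.06
[ 5.61738e+02 -2.17997e+02  3.37000e-01]
   scene [-50. -75.  88.] [-50.  75.  88.] 25 mean out 0.00 sd 0.19
   scene [-50. -75.  88.] [ 50. -75.  88.] 25 mean out 0.63 sd 0.07
   scene [-50.  75.  88.] [50. 75. 88.] 25 mean out 0.49 sd 0.05
[ 5.60228e+02 -2.19809e+02  3.24000e-01]
   top [-50. -75.  88.] [-50.  75.  88.] 25 mean out 0.35 sd 0.16
   top [ 50. -75.  88.] [50. 75. 88.] 25 mean out 0.69 sd 0.15
   top [-50. -75.  88.] [ 50. -75.  88.] 25 mean out 0.48 sd 0.07
   top [-50.  75.  88.] [50. 75. 88.] 25 mean out 0.80 sd 0.04
   scene [-50. -75.  88.] [-50.  75.  88.] 25 mean out 0.23 sd 0.20
   scene [-50. -75.  88.] [ 50. -75.  88.] 25 mean out 0.74 sd 0.03
   scene [-50.  75.  88.] [50. 75. 88.] 25 mean out 0.36 sd 0.04
[ 5.61378e+02 -2.18894e+02  3.31000e-01]
   top [  0. -75. 111.] [  0.  75. 111.] 25 mean out 0.36 sd 0
[... 444 characters left out ...]
d 0.16
   scene [ 14. -75. 111.] [ 14.  75. 111.] 25 mean out 0.49 sd 0.03
lid [ 5.06228e+02  2.39843e+02 -4.80000e-01]
   top [  0. -75. 111.] [  0.  75. 111.] 25 mean out 0.50 sd 0.09
   top [ 14. -75. 111.] [ 14.  75. 111.] 25 mean out 0.25 sd 0.16
   top [  0. -75. 111.] [ 14. -75. 111.] 25 mean out 0.41 sd 0.14
   top [  0.  75. 111.] [ 14.  75. 111.] 25 mean out 0.27 sd 0.16
   scene [  0. -75. 111.] [  0.  75. 111.] 25 mean out 0.31 sd 0.04
   scene [  0. -75. 111.] [ 14. -75. 111.] 25 mean out 0.31 sd 0.06
   scene [  0.  75. 111.] [ 14.  75. 111.] 25 mean out 0.36 sd 0.13
   scene [ 14. -75. 111.] [ 14.  75. 111.] 25 mean out 0.70 sd 0.03
lid [ 5.05484e+02  2.40010e+02 -4.76000e-01]
```

```bash
cat > g.py <<'E'
import json,sys
from h import *
def tool(yaw): # tool y at world angle yaw, z down
    y=np.array([np.cos(yaw),np.sin(yaw),0]);z=np.array([0,0,-1.]);return R.from_matrix(np.c_[np.cross(y,z),y,z])
def load():
    d=json.load(open("cmd.json"));return np.array(d["p"]),R.from_quat(d["q"])
def save(p,r):json.dump(dict(p=list(p),q=list(r.as_quat())),open("cmd.json","w"))
def plan(p,r):
    p0,r0=load();s=r0.inv().apply(np.array(p)-p0)/10;w=(r0.inv()*r).as_rotvec()
    print("row",s.round(2),w.round(3),"rows>=",max(np.linalg.norm(s)/5,np.linalg.norm(w)/.15).round(1))
def did(*row):
    p0,r0=load();save(p0+r0.apply(np.array(row[:3])*10),r0*R.from_rotvec(row[3:]))
    report()
def report():
    from plant import manip
    s=manip.sense();p0,r0=load()
    print("t",s["clock"],"meas",s["ee_pos"].round(1),"cmd",p0.round(1),"drot(world)",(R.from_quat(s["eef_rot"])*r0.inv()).as_rotvec().round(4),"F",s["force"].round(1),"M",s["ft_torque"].round(2),"w",round(s["gripper_width"],3),"vmax",abs(s["joint_vel"]).max().round(3))
E
python3 - <<'E'
from g import *
P=pickle.load(open("p0.pkl","rb"))
LT=rect("top",111,(0,14),(-75,75),"fbrl");LS=rect("scene",111,(0,14),(-75,75),"frlb")
# vertical edge y=+75 in scene (x=0 vs background, x=14 corner)
m=[7,0,80]
V=[("scene",[0,75,30],[0,75,111],m)]
def tilt(x):return lambda p:(R.from_euler("z",x[2])*R.from_euler("y",x[3])).apply(p)+[x[0],x[1],19]
print(fit(P,LT+LS+V,tilt,[505,240,-.476,0],w=3).round(4))
print(fit(P,BOXT+rect("scene",88,(-50,50),(-75,75),"frlb"),yawtf(0),[562,-218,.335],w=3).round(4))
from plant import manip
q=manip.sense()["eef_rot"]; save([181.032,-598.189,231.279],tool(2*np.arctan2(q[1],q[0])-np.pi/2))
report()
plan([480,-330,300],tool(-.9))
plan([512,236,250],tool(-.476))
E
```

```text
top [  0. -75. 111.] [  0.  75. 111.] 25 mean out 0.52 sd 0.10
   top [ 14. -75. 111.] [ 14.  75. 111.] 25 mean out 0.25 sd 0.18
   top [  0. -75. 111.] [ 14. -75. 111.] 25 mean out 0.33 sd 0.14
   top [  0.  75. 111.] [ 14.  75. 111.] 25 mean out 0.34 sd 0.17
   scene [  0. -75. 111.] [  0.  75. 111.] 25 mean out 0.33 sd 0.04
   scene [  0. -75. 111.] [ 14. -75. 111.] 25 mean out 0.31 sd 0.06
   scene [  0.  75. 111.] [ 14.  75. 111.] 25 mean out 0.35 sd 0.17
   scene [ 14. -75. 111.] [ 14.  75. 111.] 25 mean out 0.58 sd 0.04
   scene [ 0. 75. 30.] [  0.  75. 111.] 25 mean out -0.06 sd 0.23
[ 5.027253e+02  2.412465e+02 -4.803000e-01  2.750000e-02]
   top [-50. -75.  88.] [-50.  75.  88.] 25 mean out 0.55 sd 0.14
   top [ 50. -75.  88.] [50. 75. 88.] 25 mean out 0.49 sd 0.15
   top [-50. -75.  88.] [ 50. -75.  88.] 25 mean out 0.46 sd 0.06
   top [-50.  75.  88.] [50. 75. 88.] 25 mean out 0.80 sd 0.04
   scene [-50. -75.  88.] [-50.  75.  88.] 25 mean out 0.38 sd 0.21
   scene [-50. -75.  88.] [ 50. -75.  88.] 25 mean out 0.74 sd 0.03
   scene [-50.  75.  88.] [50. 75. 88.] 25 mean out 0.36 sd 0.06
   scene [ 50. -75.  88.] [50. 75. 88.] 20 mean out 0.56 sd 0.23
[ 5.621545e+02 -2.186464e+02  3.351000e-01]
t 1.0 meas [ 181.1 -598.2  231.3] cmd [ 181.  -598.2  231.3] drot(world) [ 0.0001 -0.0001 -0.    ] F [-0.2  0.4 -0. ] M [ 0.02 -0.01  0.02] w 1.001 vmax 0.002
row [ 36.38 -17.01  -6.87] [ 0.     0.    -0.377] rows>= 8.1
row [ 55.85 -70.25  -1.87] [ 0.     0.    -0.801] rows>= 18.0
```

```bash
r='36.4 -17 -6.9 0 0 -0.377'; python3 -m handwheel '36.4 -17 -6.9 0 0 -0.377;36.4 -17 -6.9 0 0 -0.377;36.4 -17 -6.9 0 0 -0.377;36.4 -17 -6.9 0 0 -0.377;36.4 -17 -6.9 0 0 -0.377;36.4 -17 -6.9 0 0 -0.377;36.4 -17 -6.9 0 0 -0.377;36.4 -17 -6.9 0 0 -0.377;36.4 -17 -6.9 0 0 -0.377;36.4 -17 -6.9 0 0 -0.377;36.4 -17 -6.9 0 0 -0.377;36.4 -17 -6.9 0 0 -0.377' 1
python3 - <<'E'
from g import *
did(36.4,-17,-6.9,0,0,-.377)
plan([511.6,236.6,240],tool(-.48))
E
```

```text
clock: 2.2
ee_pos: [478.5, -332.1, 300.0]
eef_rot: [0.945, 0.327, -0.001, 0.0]
force: [-0.6, 0.0, -0.7]
gripper_width: 0.999
t 2.2 meas [ 478.5 -332.1  300. ] cmd [ 480.2 -330.   300.3] drot(world) [-0.0004  0.001  -0.0037] F [-0.6  0.  -0.7] M [-0.01  0.03  0.01] w 0.999 vmax 0.005
row [ 37.69 -42.43   6.03] [ 0.    0.   -0.42] rows>= 11.4
```

```bash
python3 -m handwheel '37.7 -42.4 6 0 0 -0.42;37.7 -42.4 6 0 0 -0.42;37.7 -42.4 6 0 0 -0.42;37.7 -42.4 6 0 0 -0.42;37.7 -42.4 6 0 0 -0.42;37.7 -42.4 6 0 0 -0.42;37.7 -42.4 6 0 0 -0.42;37.7 -42.4 6 0 0 -0.42;37.7 -42.4 6 0 0 -0.42;37.7 -42.4 6 0 0 -0.42;37.7 -42.4 6 0 0 -0.42;37.7 -42.4 6 0 0 -0.42'
python3 - <<'E'
from g import *
did(37.7,-42.4,6,0,0,-.42)
E
```

```text
clock: 3.4
ee_pos: [510.9, 239.9, 239.7]
eef_rot: [0.854, 0.52, -0.0, -0.001]
force: [-0.5, -0.4, -0.1]
gripper_width: 0.999
t 3.4 meas [510.9 239.9 239.7] cmd [511.8 236.5 240.3] drot(world) [0.0015 0.0011 0.0028] F [-0.5 -0.4 -0.1] M [-0.03  0.02  0.06] w 0.999 vmax 0.36
```

```bash
python3 -m handwheel '0 0 0 0 0 0;0 0 0 0 0 0;0 0 4 0 0 0;0 0 8 0 0 0;0 0 11 0 0 0;0 0 13 0 0 0;0 0 14.3 0 0 0;0 0 14.3 0 0 0;0 0 14.3 0 0 0;0 0 14.3 0 0 0'
python3 - <<'E'
from g import *
did(0,0,14.3,0,0,0)
P=snap()
pickle.dump(P,open("p1.pkl","wb"))
a=cv2.resize(P["scene"]["img"][160:280,290:420],(433,400),interpolation=cv2.INTER_CUBIC)
b=cv2.resize(P["top"]["img"][140:240,140:232],(367,400),interpolation=cv2.INTER_CUBIC)
cv2.imwrite("pics/g1.png",np.hstack([a,b]))
E
```

```text
clock: 4.4
ee_pos: [513.0, 236.5, 98.9]
eef_rot: [0.855, 0.518, 0.001, 0.0]
force: [0.8, 0.1, 0.4]
gripper_width: 1.003
t 4.4 meas [513.  236.5  98.9] cmd [511.8 236.5  97.3] drot(world) [ 0.0008 -0.0024 -0.0008] F [0.8 0.1 0.4] M [ 0.04 -0.05 -0.04] w 1.003 vmax 0.005
```

View pics/g1.png

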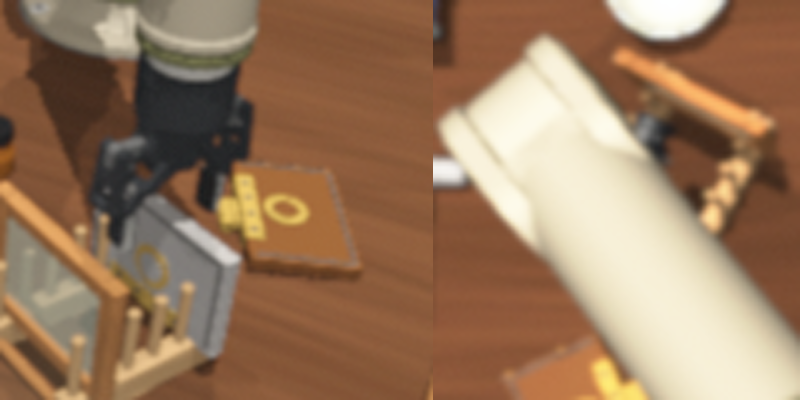

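```bash
python3 -m handwheel '0 0 0 0 0 0;0 0 0 0 0 0;0 0 0 0 0 0;0 0 0 0 0 0;0 0 0 0 0 0;0 0 0 0 0 0;0 0 0 0 0 0;0 0 0 0 0 0;0 0 0 0 0 0;0 0 0 0 0 0' -1
python3 - <<'E'
from g import *
report()
P=snap()
pickle.dump(P,open("p1.pkl","wb"))
a=cv2.resize(P["scene"]["img"][160:280,290:420],(800,600),interpolation=cv2.INTER_CUBIC)
cv2.imwrite("pics/g2.png",a)
E
```

```text
clock: 5.5
ee_pos: [512.0, 236.5, 97.5]
eef_rot: [0.855, 0.519, 0.0, 0.0]
force: [0.8, -0.1, 1.9]
gripper_width: 0.161
t 5.5 meas [512.  236.5  97.5] cmd [511.8 236.5  97.3] drot(world) [ 0.0001 -0.0003 -0.0001] F [ 0.8 -0.1  1.9] M [-0.06 -0.09  0.04] w 0.161 vmax 0.001
```

View pics/g2.png

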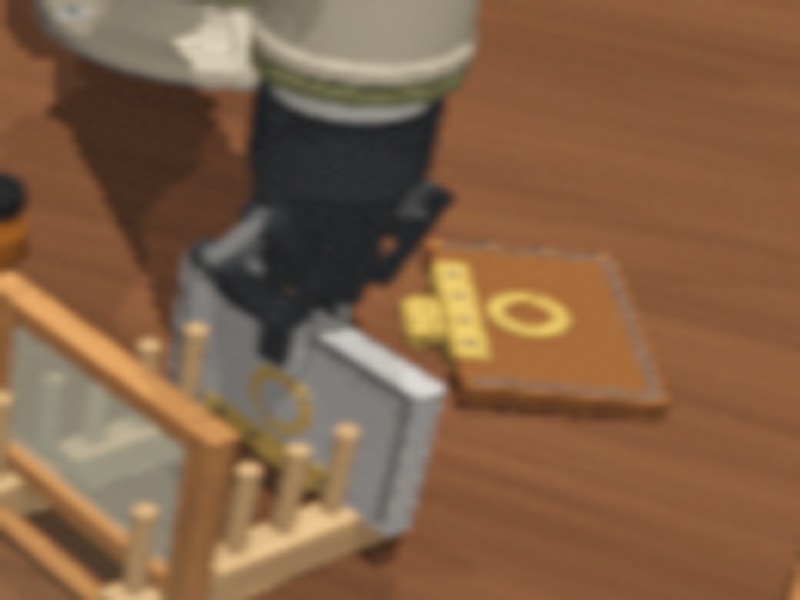

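```bash
python3 -m handwheel '0 0 -1 0 0 0;0 0 -2 0 0 0;0 0 -3.5 0 0 0;0 0 -6 0 0 0;0 0 -9 0 0 0;0 0 -12 0 0 0;0 0 -15 0 0 0;0 0 -17 0 0 0;0 0 -18.5 0 0 0;0 0 -19.5 0 0 0;0 0 -20 0 0 0;0 0 -20 0 0 0'
python3 - <<'E'
from g import *
did(0,0,-20,0,0,0)
P=snap()
pickle.dump(P,open("p2.pkl","wb"))
a=cv2.resize(P["scene"]["img"][100:280,270:420],(500,600),interpolation=cv2.INTER_CUBIC)
cv2.imwrite("pics/g3.png",a)
b=R.from_euler("z",.335).apply([61,0,0])+[562.1,-218.4,88]
print("bore",b)
plan([b[0]+5,b[1],97.3+69+140],tool(.335))
E
```

```text
clock: 6.8
ee_pos: [511.9, 236.6, 297.9]
eef_rot: [0.855, 0.519, 0.0, 0.0]
force: [0.1, -0.5, -4.4]
gripper_width: 0.152
t 6.8 meas [511.9 236.6 297.9] cmd [511.8 236.5 297.3] drot(world) [ 0.0003 -0.0007  0.0001] F [ 0.1 -0.5 -4.4] M [-0.01 -0.   -0.02] w 0.152 vmax 0.027
bore [ 619.70902889 -198.34508064   88.        ]
row [-33.36  30.09  -0.9 ] [ 0.     0.    -0.815] rows>= 9.0
```

View pics/g3.png

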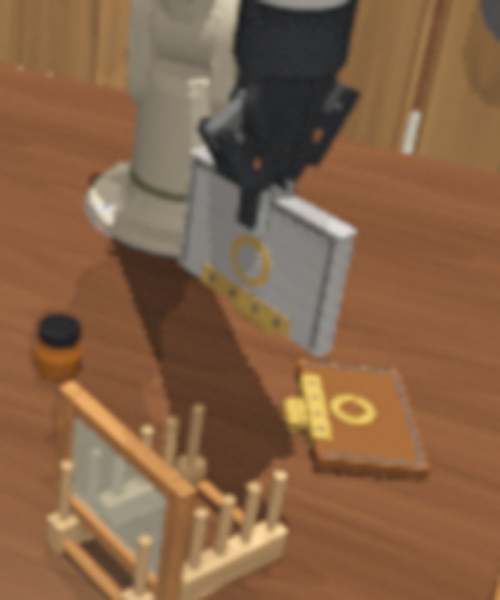

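```bash
python3 -m handwheel '-3 2.7 0 0 0 -0.08;-7 6.3 0 0 0 -0.18;-11 10 0 0 0 -0.28;-15 13.6 -0.3 0 0 -0.38;-19 17.2 -0.5 0 0 -0.48;-23 20.8 -0.7 0 0 -0.58;-27 24.4 -0.9 0 0 -0.67;-30 27.1 -0.9 0 0 -0.74;-32 28.9 -0.9 0 0 -0.79;-33 29.8 -0.9 0 0 -0.807;-33.4 30.1 -0.9 0 0 -0.815;-33.4 30.1 -0.9 0 0 -0.815'
python3 - <<'E'
from g import *
did(-33.4,30.1,-.9,0,0,-.815)
plan([624.5,-198.3,97.3+69+28],tool(.335))
E
```

```text
clock: 8.1
ee_pos: [624.5, -198.6, 305.2]
eef_rot: [0.579, 0.815, 0.0, -0.001]
force: [-0.5, -0.7, -3.5]
gripper_width: 0.154
t 8.1 meas [ 624.5 -198.6  305.2] cmd [ 624.7 -198.8  306.3] drot(world) [ 0.0013  0.0016 -0.0004] F [-0.5 -0.7 -3.5] M [ 0.08 -0.04  0.03] w 0.154 vmax 0.026
row [ 0.05  0.   11.2 ] [0. 0. 0.] rows>= 2.2
```

```bash
python3 -m handwheel '0 0 2 0 0 0;0 0 5 0 0 0;0 0 8 0 0 0;0 0 10 0 0 0;0 0 11 0 0 0;0 0 11.2 0 0 0;0 0 11.2 0 0 0;0 0 11.2 0 0 0;0 0 11.2 0 0 0;0 0 11.2 0 0 0'
python3 - <<'E'
from g import *
did(0,0,11.2,0,0,0)
P=snap()
pickle.dump(P,open("p3.pkl","wb"))
cv2.imwrite("pics/h1.png",cv2.resize(P["scene"]["img"][120:255,150:300],(667,600),interpolation=cv2.INTER_CUBIC))
cv2.imwrite("pics/h2.png",cv2.resize(P["top"]["img"][120:240,260:380],(600,600),interpolation=cv2.INTER_CUBIC))
E
```

```text
clock: 9.1
ee_pos: [625.1, -198.8, 195.2]
eef_rot: [0.579, 0.815, 0.0, 0.001]
force: [-0.3, -0.2, -4.3]
gripper_width: 0.155
t 9.1 meas [ 625.1 -198.8  195.2] cmd [ 624.7 -198.8  194.3] drot(world) [-0.0003 -0.0013 -0.0002] F [-0.3 -0.2 -4.3] M [0.04 0.01 0.03] w 0.155 vmax 0.007
```

View pics/h1.png

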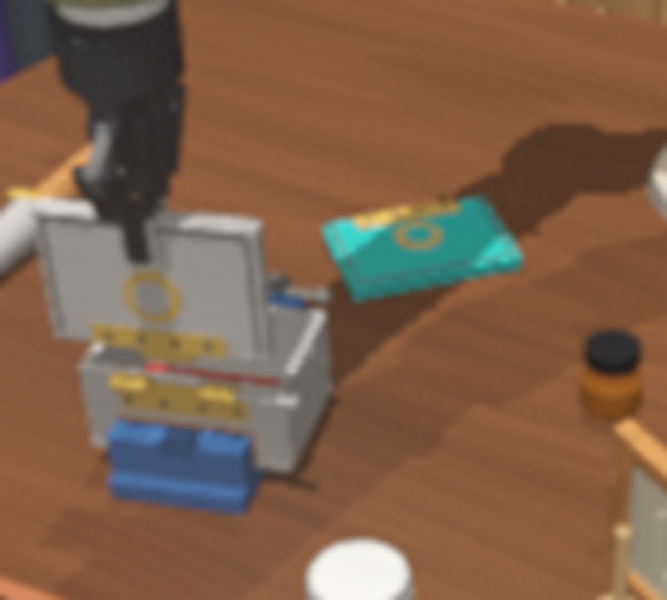

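View pics/h2.png

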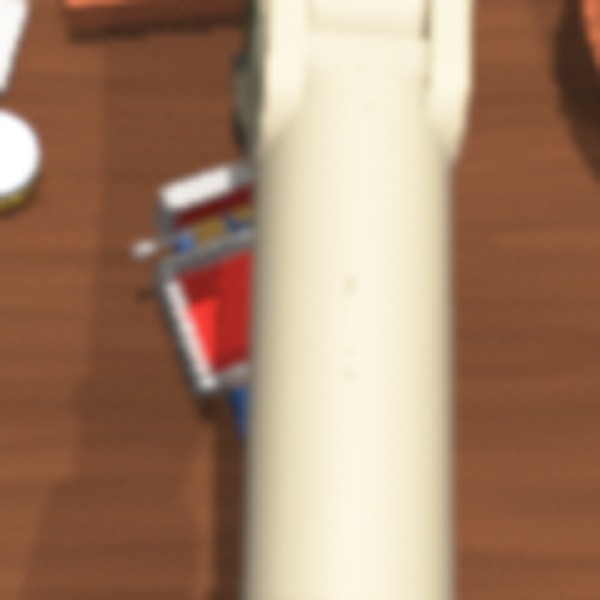

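```bash
cat >> h.py <<'E'
m=[7,0,70]
def LIDS(zc=True):
    E=[("scene",[0,-75,111],[0,-20,111],m),("scene",[0,25,111],[0,75,111],m),
       ("scene",[14,-75,30],[14,-75,105],m),("scene",[0,75,50],[0,75,105],m)]
    return E
LIDT=[("top",[0,30,111],[0,75,111],[7,50,111]),("top",[14,30,111],[14,75,111],[7,50,111]),("top",[0,75,111],[14,75,111],[7,50,111])]
def full(x):return lambda p:(R.from_euler("z",x[3])*R.from_rotvec([x[4],x[5],0])).apply(p)+x[:3]
def wf(z0):return lambda x:full(np.r_[x[:2],z0,x[2:]])
E
python3 - <<'E'
from g import *
P=pickle.load(open("p3.pkl","rb"))
# nominal: tool offset from lid origin
x0=[624.7-7*np.cos(.335)-2,-198.8-7*np.sin(.335),116,.335,0,0]
print("nom",np.round(x0,2))
x=fit(P,LIDS()+LIDT,full,x0,w=4);print(x.round(3))
for n,r0,c0,k in(("scene",160,150,8),("top",140,280,8)):
    im=cv2.resize(P[n]["img"][r0:r0+75,c0:c0+100],(800,600),interpolation=cv2.INTER_CUBIC)
    T=full(x)
    def dr(a,b,col=(0,255,0)):
        q=((proj(P[n],np.array([a,b]))+.5-[c0,r0])*k).astype(int);cv2.line(im,tuple(map(int,q[0])),tuple(map(int,q[1])),col,1)
    C=np.array([[a,b,c] for a in(0,14) for b in(-75,75) for c in(11,111)],float)
    for i in range(8):
        for j in range(i):
            if (C[i]!=C[j]).sum()==1: dr(*T(C[[i,j]]))
    for yy in(-17.5,17.5):
        th=np.linspace(0,2*np.pi,24);k7=T(np.c_[7*np.cos(th),0*th+yy,7*np.sin(th)])
        for i in range(23):dr(k7[i],k7[i+1],(255,0,255))
    B=lambda p:R.from_euler("z",.335).apply(p)+[562.1,-218.4,0]
    for yy in(-45,-20,20,45,85,91):
        k7=B(np.c_[61+7*np.cos(th),0*th+yy,88+7*np.sin(th)])
        for i in range(23):dr(k7[i],k7[i+1],(255,255,0))
    cv2.imwrite(f"pics/w_{n}.png",im)
E
```

```text
nom [ 6.1609e+02 -2.0110e+02  1.1600e+02  3.4000e-01  0.0000e+00  0.0000e+00]
   scene [  0. -75. 111.] [  0. -20. 111.] 13 mean out -0.10 sd 0.36
   scene [  0.  25. 111.] [  0.  75. 111.] 25 mean out 0.03 sd 0.09
   scene [ 14. -75.  30.] [ 14. -75. 105.] 21 mean out -0.17 sd 0.62
   scene [ 0. 75. 50.] [  0.  75. 105.] 21 mean out -0.37 sd 0.47
   top [  0.  30. 111.] [  0.  75. 111.] 25 mean out 0.45 sd 0.39
   top [ 14.  30. 111.] [ 14.  75. 111.] 25 mean out 0.37 sd 0.41
   top [  0.  75. 111.] [ 14.  75. 111.] 25 mean out 0.12 sd 0.22
[ 6.53471e+02 -1.81798e+02  1.23376e+02  1.84000e-01  8.60000e-02
 -4.31000e-01]
```

View pics/w_scene.png

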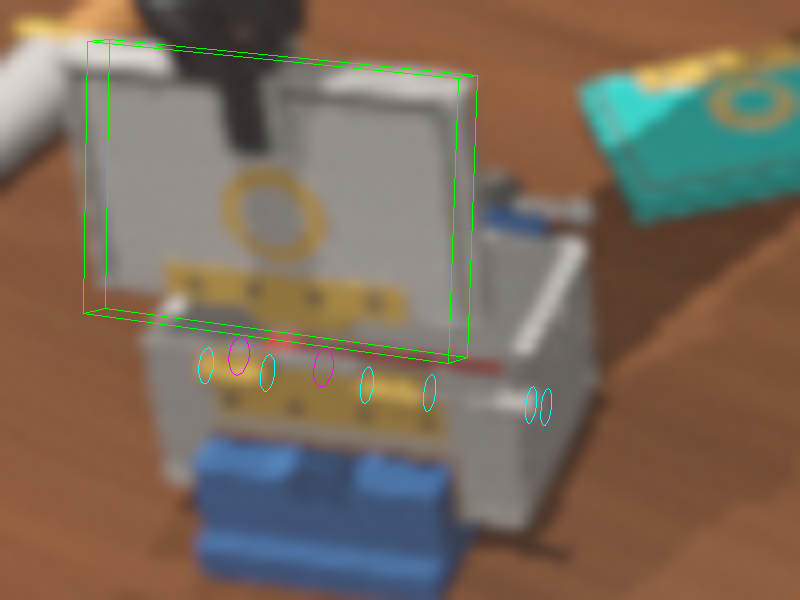

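View pics/w_top.png

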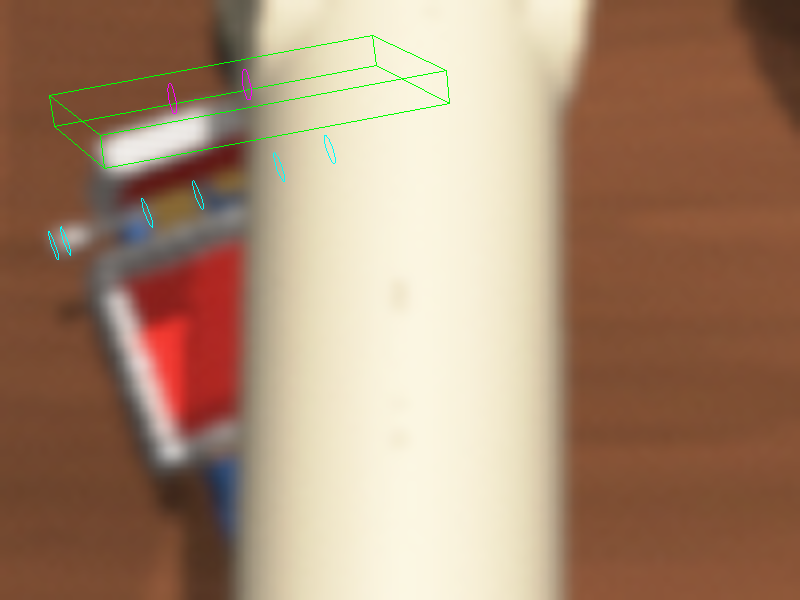

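```bash
cat >> g.py <<'E'
def draw(P,n,r0,c0,x,box,out,k=8):
    im=cv2.resize(P[n]["img"][r0:r0+600//k,c0:c0+800//k],(800,600),interpolation=cv2.INTER_CUBIC)
    T=full(x)
    def dr(a,b,col=(0,255,0)):
        q=((proj(P[n],np.array([a,b]))+.5-[c0,r0])*k).astype(int);cv2.line(im,tuple(map(int,q[0])),tuple(map(int,q[1])),col,1)
    C=np.array([[a,b,c] for a in(0,14) for b in(-75,75) for c in(11,111)],float)
    for i in range(8):
        for j in range(i):
            if (C[i]!=C[j]).sum()==1: dr(*T(C[[i,j]]))
    th=np.linspace(0,2*np.pi,24)
    for yy in(-17.5,17.5):
        k7=T(np.c_[7*np.cos(th),0*th+yy,7*np.sin(th)])
        for i in range(23):dr(k7[i],k7[i+1],(255,0,255))
    md=T(np.c_[0*th+14,20*np.cos(th),53+20*np.sin(th)])
    for i in range(23):dr(md[i],md[i+1],(0,0,255))
    B=lambda p:R.from_euler("z",box[2]).apply(p)+[box[0],box[1],0]
    for yy in(-45,-20,20,45,85,91):
        k7=B(np.c_[61+7*np.cos(th),0*th+yy,88+7*np.sin(th)])
        for i in range(23):dr(k7[i],k7[i+1],(255,255,0))
    for a,b in((0,1),(1,2),(2,3),(3,0)):
        q=B(np.array([[50,75,88],[50,-75,88],[-50,-75,88],[-50,75,88]],float));dr(q[a],q[b],(255,0,0))
    cv2.imwrite(out,im)
BOX=[562.15,-218.6,.335]
E
python3 - <<'E'
from g import *
P=pickle.load(open("p3.pkl","rb"))
x0=[624.7-7*np.cos(.335)-1,-198.8-7*np.sin(.335),116,.335]
f4=lambda x:full(np.r_[x,0,0])
for e in(LIDS(),LIDS()+LIDT):
    x=fit(P,e,f4,x0,w=3);print(x.round(3))
x=np.r_[x,0,0]
draw(P,"scene",150,150,x,BOX,"pics/w_s2.png")
draw(P,"top",140,280,x,BOX,"pics/w_t2.png")
E
```

```text
scene [  0. -75. 111.] [  0. -20. 111.] 16 mean out -0.01 sd 0.25
   scene [  0.  25. 111.] [  0.  75. 111.] 25 mean out -0.02 sd 0.17
   scene [ 14. -75.  30.] [ 14. -75. 105.] 25 mean out 0.00 sd 0.05
   scene [ 0. 75. 50.] [  0.  75. 105.] 25 mean out 0.00 sd 0.11
[ 5.58475e+02 -2.56642e+02  7.13290e+01  3.42000e-01]
   scene [  0. -75. 111.] [  0. -20. 111.] 19 mean out 0.39 sd 0.31
   scene [  0.  25. 111.] [  0.  75. 111.] 25 mean out -0.18 sd 0.14
   scene [ 14. -75.  30.] [ 14. -75. 105.] 21 mean out 0.37 sd 0.14
   scene [ 0. 75. 50.] [  0.  75. 105.] 0 mean out nan sd nan
   top [  0.  30. 111.] [  0.  75. 111.] 25 mean out 0.49 sd 0.12
   top [ 14.  30. 111.] [ 14.  75. 111.] 25 mean out 0.30 sd 0.13
   top [  0.  75. 111.] [ 14.  75. 111.] 25 mean out 0.30 sd 0.12
[ 6.18777e+02 -1.99514e+02  1.17738e+02  3.69000e-01]
```

View pics/w_s2.png

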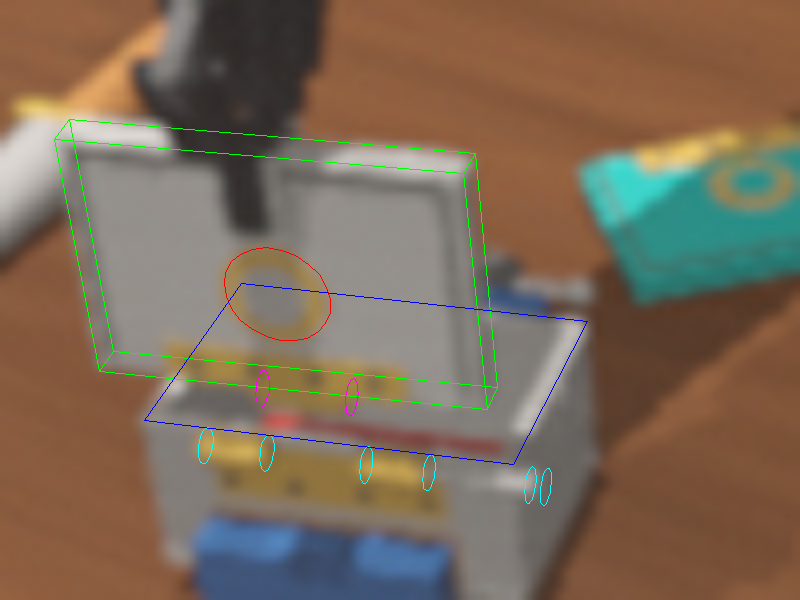

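View pics/w_t2.png

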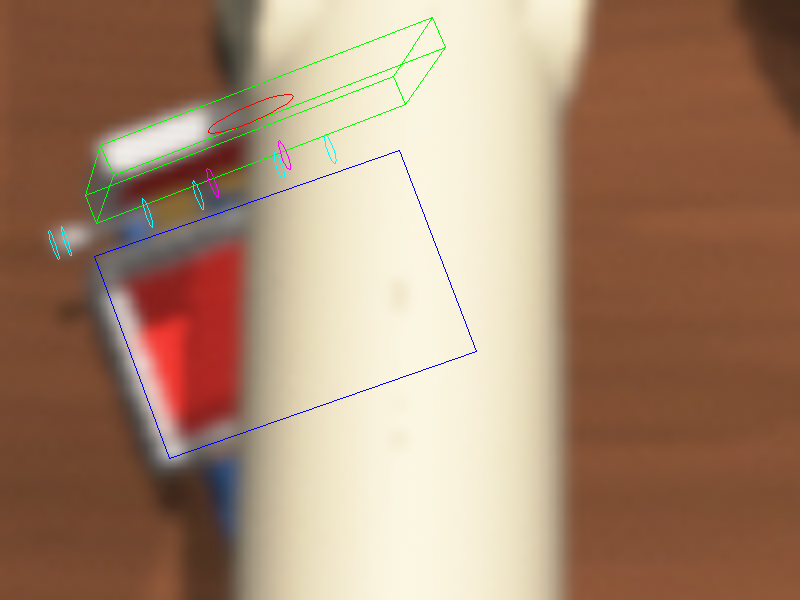

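```bash
python3 - <<'E'
from g import *
P=pickle.load(open("p3.pkl","rb"))
im=P["scene"]["img"][160:210,150:217]
im=cv2.convertScaleAbs(im,alpha=1.3,beta=-30)
cv2.imwrite("pics/z3.png",cv2.resize(im,(800,597),interpolation=cv2.INTER_NEAREST))
E
```

```text
(no output)
```

View pics/z3.png

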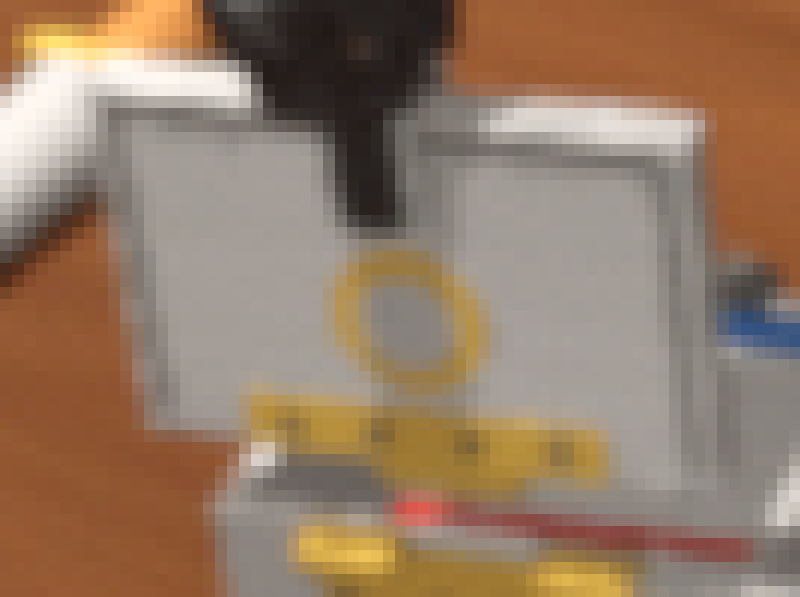

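```bash
cat >> h.py <<'E'
def LIDE():
    return [("scene",[0,25,111],[0,75,111],m),("scene",[14,-75,25],[14,-75,80],m),("scene",[0,75,75],[0,75,110],m),("scene",[14,-75,11],[14,-48,11],m)]+LIDT
E
python3 - <<'E'
from g import *
P=pickle.load(open("p3.pkl","rb"))
x0=[617,-200,116.5,.34,0]
f5=lambda x:full(np.r_[x,0])
for e in(LIDE()[:4],LIDE()):
    x=fit(P,e,f5,x0,w=2.5);print(x.round(3))
f4=lambda x:full(np.r_[x,0,0])
x=fit(P,LIDE(),f4,x0[:4],w=2.5);print(x.round(3))
f6=lambda x:full(x)
print(fit(P,LIDE(),f6,np.r_[x,0,0],w=2.5,verbose=False).round(3))
x=np.r_[x,0,0]
draw(P,"scene",160,150,x,BOX,"pics/w_s3.png",12)
E
```

```text
scene [  0.  25. 111.] [  0.  75. 111.] 25 mean out 0.01 sd 0.31
   scene [ 14. -75.  25.] [ 14. -75.  80.] 25 mean out -0.02 sd 0.09
   scene [ 0. 75. 75.] [  0.  75. 110.] 25 mean out 0.04 sd 0.39
   scene [ 14. -75.  11.] [ 14. -48.  11.] 19 mean out 0.05 sd 0.31
[ 5.22328e+02 -2.93470e+02  3.66780e+01  5.55000e-01 -1.30000e-02]
   scene [  0.  25. 111.] [  0.  75. 111.] 25 mean out -0.01 sd 0.12
   scene [ 14. -75.  25.] [ 14. -75.  80.] 25 mean out -0.04 sd 0.16
   scene [ 0. 75. 75.] [  0.  75. 110.] 0 mean out nan sd nan
   scene [ 14. -75.  11.] [ 14. -48.  11.] 16 mean out -0.02 sd 0.28
   top [  0.  30. 111.] [  0.  75. 111.] 25 mean out 0.38 sd 0.18
   top [ 14.  30. 111.] [ 14.  75. 111.] 25 mean out 0.40 sd 0.16
   top [  0.  75. 111.] [ 14.  75. 111.] 25 mean out -0.03 sd 0.13
[ 6.12674e+02 -1.95028e+02  1.15166e+02  2.88000e-01  3.80000e-02]
   scene [  0.  25. 111.] [  0.  75. 111.] 25 mean out -0.15 sd 0.14
   scene [ 14. -75.  25.] [ 14. -75.  80.] 25 mean out 0.34 sd 0.10
   scene [ 0. 75. 75.] [  0.  75. 110.] 5 mean out -0.83 sd 0.24
   scene [ 14. -75.  11.] [ 14. -48.  11.] 25 mean out -0.28 sd 0.15
   top [  0.  30. 111.] [  0.  75. 111.] 25 mean out 0.52 sd 0.07
   top [ 14.  30. 111.] [ 14.  75. 111.] 25 mean out 0.29 sd 0.09
   top [  0.  75. 111.] [ 14.  75. 111.] 25 mean out 0.60 sd 0.10
[ 6.18521e+02 -2.00551e+02  1.17655e+02  3.56000e-01]
[ 6.28000e+02 -2.00372e+02  1.18626e+02  2.90000e-01 -1.90000e-02
 -1.14000e-01]
```

View pics/w_s3.png

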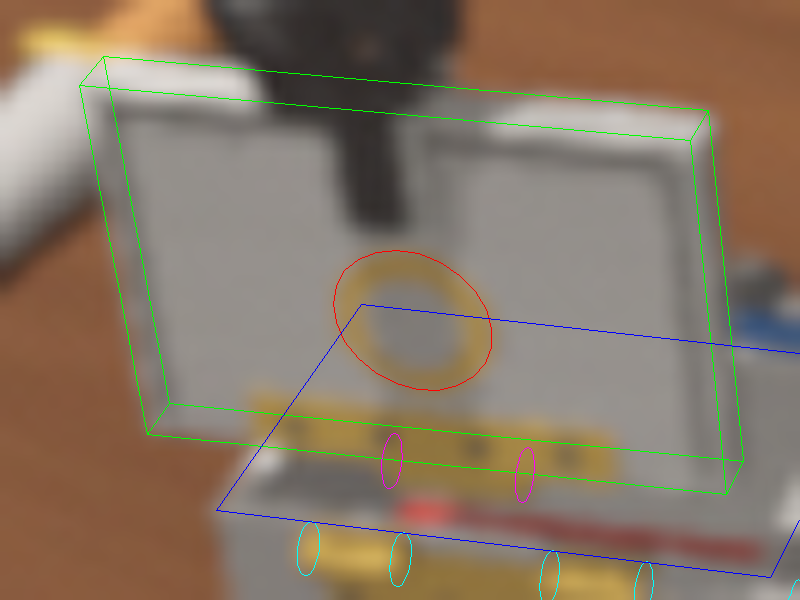

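```bash
sed -i 's/g=c\["img"\].astype(float).mean(2)/g=c["img"][...,0].astype(float)/' h.py
python3 - <<'E'
from g import *
P0=pickle.load(open("p0.pkl","rb"))
b=fit(P0,BOXT+rect("scene",88,(-50,50),(-75,75),"frlb"),yawtf(0),[562,-218,.335],w=3);print("box",b.round(4))
b=fit(P0,BOXT,yawtf(0),[562,-218,.335],w=3,verbose=False);print("box top",b.round(4))
b=fit(P0,rect("scene",88,(-50,50),(-75,75),"frlb"),yawtf(0),[562,-218,.335],w=3,verbose=False);print("box sc",b.round(4))
P=pickle.load(open("p3.pkl","rb"))
x0=[618,-200,117,.345,0]
f5=lambda x:full(np.r_[x,0]);f4=lambda x:full(np.r_[x,0,0])
x=fit(P,LIDE(),f5,x0,w=2.5);print(x.round(3))
x=fit(P,LIDE(),f4,x0[:4],w=2.5);print(x.round(3))
print(fit(P,LIDE(),full,np.r_[x,0,0],w=2.5,verbose=False).round(3))
E
```

```text
top [-50. -75.  88.] [-50.  75.  88.] 25 mean out 0.55 sd 0.11
   top [ 50. -75.  88.] [50. 75. 88.] 25 mean out 0.30 sd 0.18
   top [-50. -75.  88.] [ 50. -75.  88.] 25 mean out 0.53 sd 0.06
   top [-50.  75.  88.] [50. 75. 88.] 25 mean out 0.87 sd 0.04
   scene [-50. -75.  88.] [-50.  75.  88.] 19 mean out 0.34 sd 0.32
   scene [-50. -75.  88.] [ 50. -75.  88.] 25 mean out 0.78 sd 0.03
   scene [-50.  75.  88.] [50. 75. 88.] 25 mean out 0.40 sd 0.07
   scene [ 50. -75.  88.] [50. 75. 88.] 24 mean out 0.58 sd 0.29
box [ 5.625158e+02 -2.185965e+02  3.322000e-01]
box top [ 5.617406e+02 -2.179071e+02  3.361000e-01]
box sc [ 5.638787e+02 -2.186642e+02  3.285000e-01]
   scene [  0.  25. 111.] [  0.  75. 111.] 25 mean out 0.13 sd 0.17
   scene [ 14. -75.  25.] [ 14. -75.  80.] 25 mean out -0.06 sd 0.08
   scene [ 0. 75. 75.] [  0.  75. 110.] 25 mean out -0.83 sd 0.22
   scene [ 14. -75.  11.] [ 14. -48.  11.] 25 mean out 0.06 sd 0.12
   top [  0.  30. 111.] [  0.  75. 111.] 25 mean out 0.62 sd 0.07
   top [ 14.  30. 111.] [ 14.  75. 111.] 25 mean out 0.37 sd 0.10
   top [  0.  75. 111.] [ 14.  75. 111.] 25 mean out 0.74 sd 0.10
[ 6.19046e+02 -2.02080e+02  1.17690e+02  3.55000e-01 -1.20000e-02]
   scene [  0.  25. 111.] [  0.  75. 111.] 25 mean out 0.06 sd 0.17
   scene [ 14. -75.  25.] [ 14. -75.  80.] 25 mean out 0.05 sd 0.06
   scene [ 0. 75. 75.] [  0.  75. 110.] 25 mean out -0.64 sd 0.30
   scene [ 14. -75.  11.] [ 14. -48.  11.] 25 mean out -0.03 sd 0.13
   top [  0.  30. 111.] [  0.  75. 111.] 25 mean out 0.66 sd 0.06
   top [ 14.  30. 111.] [ 14.  75. 111.] 25 mean out 0.34 sd 0.06
   top [  0.  75. 111.] [ 14.  75. 111.] 25 mean out 0.92 sd 0.07
[ 6.18453e+02 -2.01781e+02  1.17338e+02  3.46000e-01]
[ 6.28007e+02 -1.99276e+02  1.19029e+02  3.01000e-01 -2.10000e-02
 -1.13000e-01]
```

```bash
cat >> g.py <<'E'
def prof(c,T,pts,ys):
    """mean yellowness R-B vs y over several (x,z)"""
    g=c["img"].astype(float);g=g[...,2]-g[...,0];out=0
    for x,z in pts:
        q=proj(c,T(np.c_[0*ys+x,ys,0*ys+z]));out=out+map_coordinates(g,[q[:,1],q[:,0]],order=1)
    return out/len(pts)
def cross(ys,p,lo,hi):
    """half-level crossing in [lo,hi]"""
    k=(ys>=lo)&(ys<=hi);y=ys[k];v=p[k];h=(v.max()+v.min())/2;s=np.sign(v-h);i=np.where(s[1:]!=s[:-1])[0]
    return [round(float(y[j]+(h-v[j])/(v[j+1]-v[j])*(y[1]-y[0])),2) for j in i],round(float(v.max()-v.min()))
E
python3 - <<'E'
from g import *
ys=np.arange(-80,100,.25)
for f in("p0","p3"):
    P=pickle.load(open(f+".pkl","rb"));c=P["scene"]
    B=yawtf(0)(BOX)
    p=prof(c,B,[(64,94),(65,92),(66,90)],ys)
    print(f,"knuckles",[cross(ys,p,a-11,a+11) for a in(-45,-20,20,45)])
    for z in(82,78,74):
        print(z,np.round(prof(c,B,[(50,z)],np.arange(-60,61,5.))))
P=pickle.load(open("p3.pkl","rb"));c=P["scene"]
L=full([618.45,-201.8,117.3,.346,0,0])
for z in(8,12,16,20,24,28,40,53,66): print("lid",z,np.round(prof(c,L,[(14 if z>10 else 7,z)],np.arange(-60,61,5.))))
E
```

```text
p0 knuckles [([-46.36], 107), ([-19.38], 52), ([18.5], 48), ([44.59], 108)]
82 [ 13.  51. 104. 118. 119. 123. 112.  75.  54.  58.  67.  55.  52.  56.
  75. 111. 121. 119. 117. 106.  46.  13.   9.   9.   9.]
78 [ 14.  60. 109. 117. 117. 118. 109.  84.  83.  87.  90.  86.  87.  89.
  99. 113. 118. 116. 117.  96.  30.  13.  10.   9.  10.]
74 [ 13.  48.  84.  97. 101. 101.  92.  83.  89.  93.  94.  94.  94.  94.
  95.  97.  99. 100. 101.  84.  47.  30.  11.   9.   9.]
p3 knuckles [([-46.03], 96), ([-18.84], 48), ([19.16], 40), ([44.75], 92)]
82 [ 11.  38.  92. 101. 102. 107. 101.  73.  51.  50.  53.  47.  48.  50.
  59.  86.  98.  96.  96.  81.  39.  13.   7.   8.   9.]
78 [ 12.  53. 103. 108. 112. 114. 105.  81.  74.  76.  78.  75.  75.  77.
  87. 106. 109. 106. 107.  89.  36.  18.  10.   8.   9.]
74 [ 13.  51.  85.  95. 101. 101.  92.  80.  81.  81.  82.  82.  82.  82.
  88.  96.  96.  98.  99.  86.  55.  36.  13.   9.   9.]
lid 8 [24. 28. 54. 63. 61. 73. 82. 81. 71. 68. 81. 81. 81. 73. 76. 91. 91. 81.
 62. 71. 78. 34. 10.  9.  9.]
lid 12 [35. 30. 39. 52. 53. 58. 72. 76. 71. 63. 73. 82. 82. 80. 74. 84. 91. 85.
 70. 60. 70. 54. 17.  9.  8.]
lid 16 [14. 12. 22. 66. 75. 63. 84. 92. 91. 67. 64. 80. 81. 79. 62. 76. 93. 93.
 81. 62. 83. 69. 22.  9.  9.]
lid 20 [10.  9. 14. 63. 90. 72. 84. 92. 93. 76. 63. 78. 80. 79. 68. 76. 91. 93.
 85. 63. 86. 72. 20.  8.  8.]
lid 24 [10.  9. 15. 52. 80. 70. 74. 76. 75. 71. 59. 62. 63. 61. 61. 71. 72. 77.
 72. 60. 70. 62. 18.  9.  8.]
lid 28 [10. 10. 12. 27. 39. 34. 40. 42. 39. 34. 25. 32. 37. 32. 29. 28. 29. 37.
 39. 31. 32. 27. 12.  8.  9.]
lid 40 [10. 10. 10.  9. 10.  9. 10. 10. 18. 41. 47. 35. 26. 38. 64. 52. 14.  9.
  8.  8.  9.  8.  9.  8.  9.]
lid 53 [10. 10.  9.  9.  9.  9.  8. 10. 36. 66. 24.  8.  9.  8. 24. 69. 49. 12.
  8.  8.  9.  8.  9.  9.  8.]
lid 66 [10.  9.  9.  9.  9.  9.  9.  9. 11. 32. 66. 64. 55. 56. 61. 45. 16.  8.
  8.  9.  9.  8.  9.  9.  9.]
```

```bash
python3 - <<'E'
from g import *
ys=np.arange(-80,100,.25)
P=pickle.load(open("p3.pkl","rb"));c=P["scene"]
L=full([618.45,-201.8,117.3,.346,0,0])
for zs in((16,),(18,),(20,),(22,)):
    p=prof(c,L,[(14,z) for z in zs],ys);a=cross(ys,p,-60,-42);b=cross(ys,p,41,60);print("plate",zs,a,b)
for zs in((50,),(53,),(56,)):
    p=prof(c,L,[(14,z) for z in zs],ys);print("med",zs,cross(ys,p,-30,-15),cross(ys,p,15,30))
p=prof(c,L,[(5,-5),(4,-6),(3,-3)],ys);print("knuckle",cross(ys,p,-30,-8),cross(ys,p,8,30));print(p[::20].round())
# vertical: medallion top/bottom, knuckle rows: yellowness along z at y=0
zs=np.arange(-30,90,.25)
g=c["img"].astype(float);g=g[...,2]-g[...,0]
for yy in(-2,0,2):
    q=proj(c,L(np.c_[0*zs+14,0*zs+yy,zs]));v=map_coordinates(g,[q[:,1],q[:,0]],order=1);print("medz",cross(zs,v,25,42),cross(zs,v,62,82))
E
```

```text
plate (16,) ([-47.05], 65) ([47.24], 77)
plate (18,) ([-46.56], 74) ([47.38], 80)
plate (20,) ([-46.17], 79) ([47.33], 80)
plate (22,) ([-46.04], 73) ([47.46], 74)
med (50,) ([-20.06], 58) ([20.17], 73)
med (53,) ([-19.71], 63) ([20.5], 71)
med (56,) ([-19.2], 64) ([20.29], 69)
knuckle ([-17.52], 56) ([19.01], 45)
[71. 71. 71. 71. 59. 27. 10. 10. 11. 11. 10. 10. 23. 50. 64. 65. 65. 60.
 58. 53. 32. 17. 14. 15. 13. 12. 14. 13. 12. 11. 11. 12. 10.  9.  9.  8.]
medz ([27.76, 31.0, 38.6], 39) ([63.74, 72.84], 63)
medz ([27.68, 30.97, 38.65], 44) ([63.88, 73.04], 62)
medz ([27.1, 31.43, 38.8], 45) ([63.77, 73.13], 62)
```

```bash
python3 - <<'E'
from g import *
P=pickle.load(open("p3.pkl","rb"));P0=pickle.load(open("p0.pkl","rb"))
xh=np.array([np.cos(.335),np.sin(.335)]);yh=np.array([-xh[1],xh[0]])
for yaw in(.325,.335,.345):
    x=fit(P,LIDT[:2],lambda s:full(np.r_[s[0]*np.array(xh)+yh*(-393),117,yaw,0,0]),[518],w=2.5,verbose=False)
    print("lid x top",yaw,x)
x=fit(P,LIDT,lambda s:full(np.r_[s[:2],117,s[2],0,0]),[618,-200,.335],w=2.5,verbose=False);print("lid top3",x,x[:2]@xh,x[:2]@yh)
for nm,PP,e in(("p0",P0,BOXT),("p0 fb",P0,BOXT[:2])):
    b=fit(PP,e,lambda s:yawtf(0)([*s,.335]),[562,-218],w=3,verbose=False);print(nm,b@xh+61,b@yh)
b=fit(P0,rect("scene",88,(-50,50),(-75,75),"frlb"),lambda s:yawtf(0)([*s,.335]),[562,-218],w=3,verbose=False);print("sc",b@xh+61,b@yh)
# pin / knuckle crossing profile in top p0: across x at given y
c=P0["top"];B=yawtf(0)(BOX);xs=np.arange(50,75,1.)
print("BOX",np.array(BOX[:2])@xh+61,np.array(BOX[:2])@yh)
for yy in(-40,-33,-26,26,33,40,60,70,80,88):
    q=proj(c,B(np.c_[xs,0*xs+yy,0*xs+(95 if abs(yy)<46 else 90)]));im=c["img"].astype(float)
    print(yy,map_coordinates(im[...,2]-im[...,0],[q[:,1],q[:,0]],order=1).round().astype(int),map_coordinates(im[...,1],[q[:,1],q[:,0]],order=1).round().astype(int) if yy>46 else "")
E
```

```text
lid x top 0.325 [516.1831735]
lid x top 0.335 [516.67762956]
lid x top 0.345 [517.2137672]
lid top3 [ 6.16623703e+02 -1.98569478e+02  3.41532473e-01] 517.0622594941759 -390.2579254863266
p0 519.8548650169259 -390.47553727553054Traceback (most recent call last):
  File "<stdin>", line 9, in <module>
  File "h.py", line 47, in fit
    x=least_squares(res,x,loss="soft_l1",f_scale=loss).x
      ~~~~~~~~~~~~~^^^^^^^^^^^^^^^^^^^^^^^^^^^^^^^^^^^
    return func(*args, **kwargs)
    vector_fun = VectorFunction(
        fun_wrapped,
    ...<6 lines>...
        workers=workers
    )
    self._update_fun()
    ~~~~~~~~~~~~~~~~^^
    self.f = self.fun_wrapped(xp_copy(self.x))
             ~~~~~~~~~~~~~~~~^^^^^^^^^^^^^^^^^
    return np.atleast_1d(self.fun(x))
                         ~~~~~~~~^^^
    return self.f(x, *self.args, **self.kwargs)
           ~~~~~~^^^^^^^^^^^^^^^^^^^^^^^^^^^^^^
  File "h.py", line 46, in res
    return np.concatenate(r)
           ~~~~~~~~~~~~~~^^^
ValueError: need at least one array to concatenate
```

```bash
python3 - <<'E'
from g import *
P0=pickle.load(open("p0.pkl","rb"));P=pickle.load(open("p3.pkl","rb"))
xh=np.array([np.cos(.335),np.sin(.335)]);yh=np.array([-xh[1],xh[0]])
b=fit(P0,rect("scene",88,(-50,50),(-75,75),"frlb"),lambda s:yawtf(0)([*s,.335]),[562,-218],w=3,verbose=False);print("sc",b@xh+61,b@yh)
B=yawtf(0)(BOX);xs=np.arange(48,76,1.)
print("BOX",np.array(BOX[:2])@xh+61,np.array(BOX[:2])@yh)
for nm,c in(("p0",P0["top"]),("p3",P["top"])):
  for yy in(-33,-26,26,33,40,55,62,70,78,82,85,88,91,94):
    q=proj(c,B(np.c_[xs,0*xs+yy,0*xs+(95 if abs(yy)<46 else 90)]));im=c["img"].astype(float)
    print(nm,yy,map_coordinates(im[...,2]-im[...,0],[q[:,1],q[:,0]],order=1).round().astype(int) if yy<46 else map_coordinates(im[...,0],[q[:,1],q[:,0]],order=1).round().astype(int))
E
```

```text
sc 521.6554600306058 -391.8929851388517
BOX 520.0313150255549 -391.2656825303104
p0 -33 [ 48  61  76  91 105 114 122 130 137 139 139 139 138 135 130 125 119 106
  92  76  60  51  46  41  38  44  52  60]
p0 -26 [ 46  58  71  84  96 108 119 127 130 132 135 136 132 128 124 117 103  89
  75  59  44  30  17  11  18  25  33  42]
p0 26 [ 34  42  52  62  73  85  92  99 105 112 114 116 117 118 110 103  95  87
  71  56  40  25  25  26  27  29  38  48]
p0 33 [ 30  43  57  72  86  99 112 124 132 135 137 138 138 134 130 126 117 102
  87  71  57  46  35  26  25  33  41  49]
p0 40 [ 40  51  62  75  88 101 113 118 121 124 126 124 122 120 118 111 102  94
  83  65  48  33  19  20  23  27  32  41]
p0 55 [204 199 192 184 176 172 175 179 182 188 194 201 208 211 209 206 203 198
 191 183 174 163 150 137 124 111  99  87]
p0 62 [200 188 176 163 155 147 139 133 142 152 163 173 176 178 178 176 166 155
 143 130 121 112 103  94  87  80  74  69]
p0 70 [190 178 165 151 138 125 118 126 136 147 159 167 173 179 181 170 158 146
 133 118 103  88  75  69  64  59  55  55]
p0 78 [118 113 106 101  97  98 107 118 130 144 15
[... 1392 characters left out ...]
3 80 76 73 70 68
 67 66 65 65]
p3 78 [ 68  66  66  66  67  71  80  91 103 115 124 133 142 146 141 136 131 122
 111  98  85  74  69  63  58  55  54  53]
p3 82 [ 58  57  58  62  67  73  80  94 108 122 135 143 149 155 160 152 142 133
 123 110  97  83  71  66  61  57  53  52]
p3 85 [ 53  54  56  58  65  74  83  92 104 117 129 141 144 146 147 148 138 127
 116 106  94  83  73  64  60  57  54  51]
p3 88 [ 50  52  55  58  61  69  77  85  93 102 111 118 126 127 126 124 122 112
 103  94  85  77  70  63  57  55  53  52]
p3 91 [50 50 52 55 58 60 66 72 78 83 87 91 95 98 96 94 91 89 84 78 73 68 63 59
 56 53 52 52]
p3 94 [50 50 50 51 52 53 54 57 60 63 65 67 69 70 70 69 67 66 64 62 60 58 56 55
 53 52 51 51]
```

```bash
python3 -m handwheel '0.1 0.2 0 0 0 0;0.17 0.37 0 0 0 0;0.17 0.37 0.4 0 0 0;0.17 0.37 0.8 0 0 0;0.17 0.37 1.2 0 0 0;0.17 0.37 1.2 0 0 0;0.17 0.37 1.2 0 0 0;0.17 0.37 1.2 0 0 0;0.17 0.37 1.2 0 0 0;0.17 0.37 1.2 0 0 0'
cat > meas.py <<'E'
from g import *
import sys
f=sys.argv[1];report()
P=snap();pickle.dump(P,open(f+".pkl","wb"))
from plant import manip
s=manip.sense();tp=s["ee_pos"];tr=R.from_quat(s["eef_rot"]).as_matrix();yaw=np.arctan2(tr[1,1],tr[0,1]);print("toolyaw",yaw.round(4),"tilt",(-tr[:2,2]).round(4))
z=tp[2]-78.3
xh=np.array([np.cos(.335),np.sin(.335)]);yh=np.array([-xh[1],xh[0]])
o=tp[:2]-7*xh;print("robot lid",o@xh,o@yh,z)
for yw in(.335,):
    x=fit(P,LIDT[:2],lambda s:full(np.r_[s[0]*xh+yh*(o@yh),z,yw,0,0]),[o@xh],w=2.5,verbose=False);print("top lid x",x,"(box rim 519.85, pin ~520.9)")
x=fit(P,LIDE(),lambda q:full(np.r_[q,0,0]),[*o,z,.335],w=2.5);print("fit",x.round(3),x[:2]@xh,x[:2]@yh)
xs=fit(P,LIDE()[:4],lambda q:full(np.r_[q[0]*xh+q[1]*yh,z,.335,0,0]),[o@xh,o@yh],w=2.5,verbose=False);print("scene-only x,y",xs,"(box sc 521.65)")
c=P["scene"];ys=np.arange(-80,100,.25);B=yawtf(0)(BOX)
bo=np.array(BOX[:2])@yh
p=prof(c,B,[(64,94),(65,92),(66,90)],ys);k=[cross(ys,p,a-11,a+11) for a in(-45,-20,20,45)];print("box kn",k)
lo=[x[0],x[1],x[2],.335,0,0];L=full(lo)
pl=[];
for zz in(18,20,22):
    p=prof(c,L,[(14,zz)],ys);a=cross(ys,p,-60,-42);b=cross(ys,p,41,60);pl.append((a,b))
print("plate",pl)
me=[]
for zz in(50,53,56):
    p=prof(c,L,[(14,zz)],ys);me.append((cross(ys,p,-30,-15),cross(ys,p,15,30)))
print("med",me)
try:
    lm=np.mean([a[0][0]+b[0][0] for a,b in pl+me])/2;bm=(k[0][0][0]+k[3][0][0])/2
    print("y err (lid-box), scene brass:",x[:2]@yh+lm-(bo+bm))
except Exception as e:print(e)
draw(P,"scene",160,150,lo,BOX,f"pics/{f}_s.png",12)
im=P["scene"]["img"][160:210,150:217];cv2.imwrite(f"pics/{f}_n.png",cv2.resize(im,(800,597),interpolation=cv2.INTER_CUBIC))
draw(P,"top",130,270,lo,BOX,f"pics/{f}_t.png",10)
E
python3 - <<'E'
from g import *
did(.17,.37,1.2,0,0,0)
E
python3 meas.py p4
```

```text
clock: 10.2
ee_pos: [627.7, -196.0, 182.5]
eef_rot: [0.579, 0.815, 0.0, 0.0]
force: [-0.7, 0.2, -3.9]
gripper_width: 0.155
t 10.2 meas [ 627.7 -196.   182.5] cmd [ 627.6 -196.   182.3] drot(world) [-0.     -0.0004 -0.0001] F [-0.7  0.2 -3.9] M [-0.07  0.07 -0.01] w 0.155 vmax 0.002
t 10.2 meas [ 627.7 -196.   182.5] cmd [ 627.6 -196.   182.3] drot(world) [-0.     -0.0004 -0.0001] F [-0.7  0.2 -3.9] M [-0.07  0.07 -0.01] w 0.155 vmax 0.002
toolyaw 0.3351 tilt [-0.0002 -0.    ]
robot lid 521.3359729216031 -391.4782585579724 104.14420031009614
top lid x [520.31142694] (box rim 519.85, pin ~520.9)
   scene [  0.  25. 111.] [  0.  75. 111.] 25 mean out -0.00 sd 0.25
   scene [ 14. -75.  25.] [ 14. -75.  80.] 25 mean out 0.05 sd 0.10
   scene [ 0. 75. 75.] [  0.  75. 110.] 25 mean out -0.47 sd 0.35
   scene [ 14. -75.  11.] [ 14. -48.  11.] 18 mean out -0.14 sd 0.34
   top [  0.  30. 111.] [  0.  75. 111.] 25 mean out 0.60 sd 0.11
   top [ 14.  30. 111.] [ 14.  75. 111.] 25 mean out 0.34 sd 0.08
   top [  0.  75. 111.] [ 14.  75. 111.] 20 mean out 1.03 sd 0.03
fit [ 6.20714e+02 -1.99464e+02  1.04833e+02  3.35000e-01] 520.6311233318008 -392.44723894744936
scene-only x,y [ 519.24474353 -393.8765364 ] (box sc 521.65)
box kn [([-45.71], 81), ([-18.86], 23), ([19.79], 15), ([44.85], 72)]
plate [(([-46.68], 77), ([47.37], 81)), (([-46.84], 78), ([47.47], 81)), (([-46.85], 69), ([47.78], 75))]
med [(([-19.56], 62), ([20.6], 66)), (([-19.48], 66), ([20.87], 65)), (([-18.79], 69), ([20.68], 67))]
y err (lid-box), scene brass: -0.2040564171389292
```

View pics/p4_n.png

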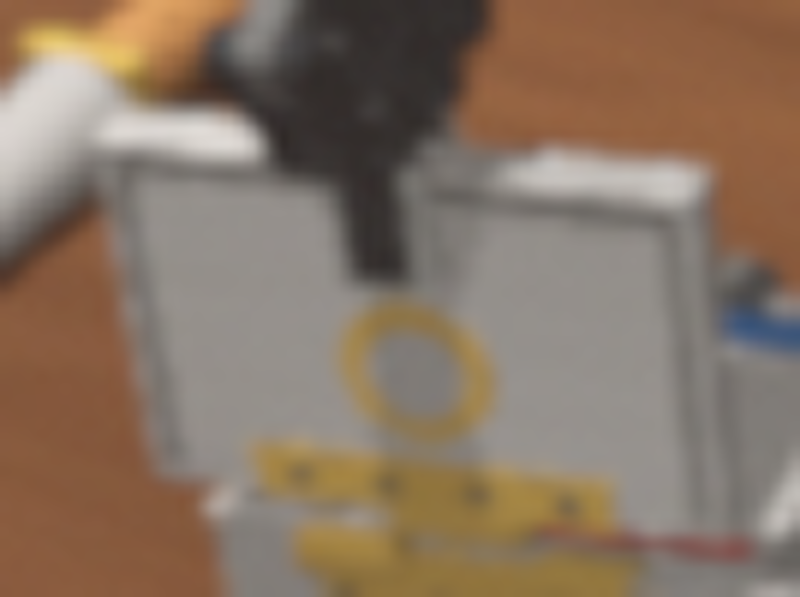

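View pics/p4_t.png

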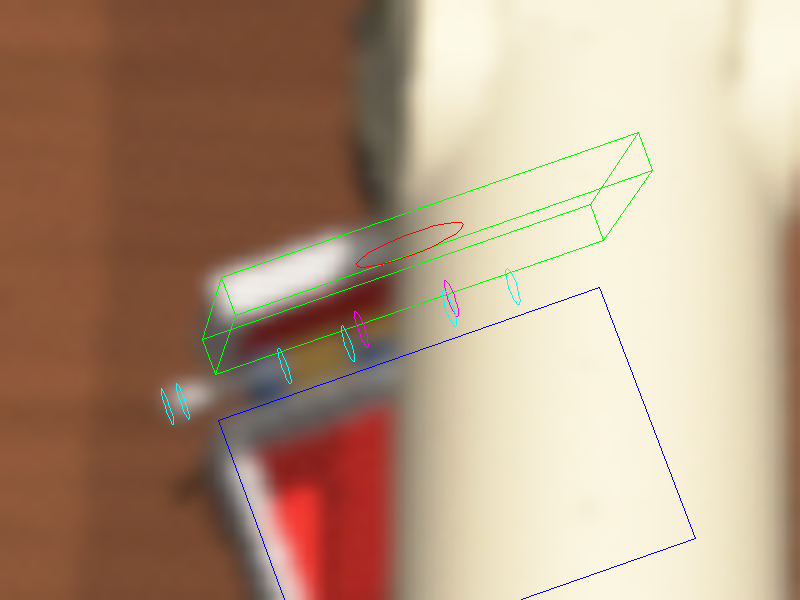

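```bash
python3 - <<'E'
from g import *
P0=pickle.load(open("p0.pkl","rb"));P=pickle.load(open("p4.pkl","rb"))
B=yawtf(0)(BOX);zs=np.arange(70,106,1.)
for nm,c in(("p0",P0["scene"]),("p4",P["scene"])):
  im=c["img"].astype(float)
  for yy in(-40,-33,-26,26,33,40,62,70,78,85,88,91):
    q=proj(c,B(np.c_[0*zs+61,0*zs+yy,zs]))
    f=lambda a:map_coordinates(a,[q[:,1],q[:,0]],order=1).round().astype(int)
    print(nm,yy,f(im[...,2]-im[...,0]) if yy<46 else f(im[...,0]))
c=P0["scene"];im=cv2.resize(c["img"][200:230,165:205],(800,600),interpolation=cv2.INTER_NEAREST)
def pt(p,col):
    u,v=(proj(c,B(np.array([p],float)))[0]+.5-[165,200])*20;cv2.circle(im,(int(u),int(v)),3,col,-1)
for yy in(-45,-20,20,45,48,85,91):
    for dz in(-7,0,7):pt([61,yy,88+dz],(0,255,0))
cv2.imwrite("pics/pin.png",im)
E
```

```text
p0 -40 [ 48  48  48  48  49  52  55  59  62  70  77  85  92  98 103 109 114 117
 120 122 121 115 109 104  92  79  66  52  45  39  32  25  22  18  14  12]
p0 -33 [ 65  66  67  67  67  67  69  72  75  79  85  91  97 103 107 111 115 118
 119 120 122 117 108  99  91  78  65  51  37  33  28  24  20  17  15  12]
p0 -26 [ 73  76  79  80  80  80  80  81  82  83  84  88  93  97 102 106 111 115
 118 119 119 118 113 103  94  84  72  59  46  33  28  23  18  14  13  11]
p0 26 [ 75  78  82  82  82  82  82  83  84  85  86  91  96 100 105 110 114 119
 121 121 121 121 114 106  97  88  79  70  62  57  63  70  77  79  78  76]
p0 33 [ 75  76  77  79  79  79  79  79  82  86  89  92  97 102 107 111 115 118
 121 121 119 116 114 106  97  88  79  76  72  68  67  73  79  85  84  77]
p0 40 [ 62  64  65  66  67  68  70  72  74  75  77  79  81  82  84  86  89  94
  99 104 105 103 101  98  90  80  70  60  65  70  74  79  85  90  95  90]
p0 62 [137 138 138 139 139 139 138 138 138 138 139 139 143 149 156 162 170 179
 187 195 191 188 185 184 185 186 187 182 174 166 158 146 133 120 111 114]
p0 70 [138 138 138 139 140
[... 1661 characters left out ...]
21 123 125 125
 123 122 121 120 120 119 118 115 112 109 104  97  91  84  84  85  87  89]
p4 78 [112 113 114 114 114 115 115 115 115 115 116 121 127 133 139 148 157 165
 166 161 156 151 144 135 127 120 116 113 109 106 105 103 101 102 105 108]
p4 85 [ 97  97  97  97  97  97  96  96  98 100 103 106 112 118 124 130 136 142
 148 151 151 150 149 142 134 125 117 112 107 101  98  98  98  98 100 104]
p4 88 [ 98  97  97  97  97  97  97  97  97  97  97  97  99 102 104 107 110 114
 117 121 122 123 124 123 119 115 110 107 103 100  97  96  96  96  96  97]
p4 91 [ 95  96  96  96  96  96  96  96  96  96  96  96  96  97  97  98  99  99
 100 101 101 102 102 103 102 101 100  99  98  96  95  95  95  95  95  95]
```

View pics/pin.png

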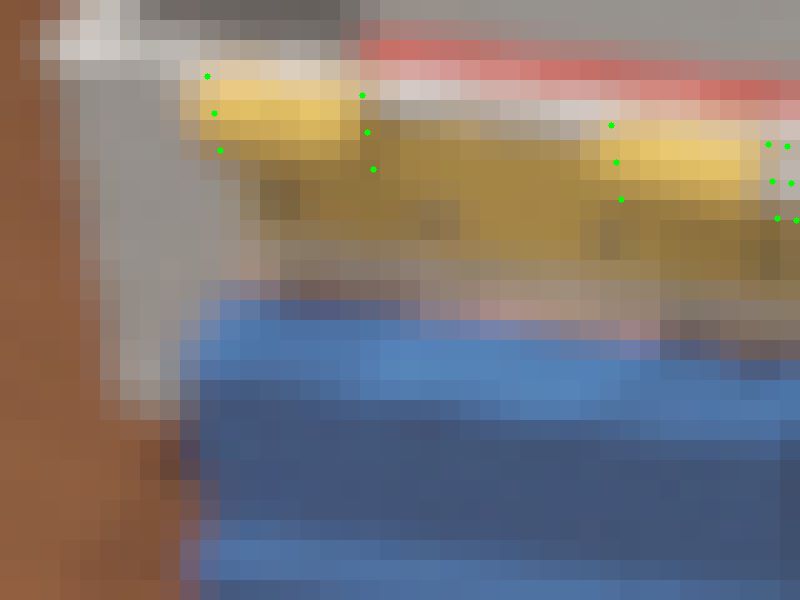

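```bash
python3 - <<'E'
from g import *
E=[("scene",[0,25,111],[0,75,111],m),("scene",[14,28,111],[14,73,111],[7,50,111])]+LIDT
def medz(c,T):
    zs=np.arange(20,90,.25);g=c["img"].astype(float);g=g[...,2]-g[...,0];r=[]
    for yy in(-3,0,3):
        q=proj(c,T(np.c_[0*zs+14,0*zs+yy,zs]));v=map_coordinates(g,[q[:,1],q[:,0]],order=1)
        r.append((cross(zs,v,62,82)[0][-1:],cross(zs,v,36,45)[0][-1:]))
    return r
for f,x0,zr in(("p0",[505,240,19,-.478],19),("p3",[618,-201.5,117,.335],116.9),("p4",[621,-199,104.5,.335],104.15)):
    P=pickle.load(open(f+".pkl","rb"))
    yw=x0[3]
    x=fit(P,E,lambda q:full(np.r_[q,yw,0,0]),x0[:3],w=2.5);print(f,x.round(2),"z robot",zr)
    print(medz(P["scene"],full(np.r_[x,yw,0,0])))
    xx=fit(P,E,lambda q:full(np.r_[q,zr,yw,0,0]),x0[:2],w=2.5,verbose=False);print("  fixed z",xx,medz(P["scene"],full(np.r_[xx,zr,yw,0,0])))
E
```

```text
scene [  0.  25. 111.] [  0.  75. 111.] 25 mean out 0.56 sd 0.07
   scene [ 14.  28. 111.] [ 14.  73. 111.] 25 mean out 0.57 sd 0.02
   top [  0.  30. 111.] [  0.  75. 111.] 25 mean out 0.41 sd 0.07
   top [ 14.  30. 111.] [ 14.  75. 111.] 25 mean out 0.39 sd 0.09
   top [  0.  75. 111.] [ 14.  75. 111.] 25 mean out -0.01 sd 0.14
p0 [505.74 241.76  17.93] z robot 19
[([75.26], [39.59]), ([75.62], [40.28]), ([74.24], [41.02])]
  fixed z [505.88457051 241.24175647] [([74.51], [39.18]), ([74.97], [39.76]), ([73.91], [40.3])]
   scene [  0.  25. 111.] [  0.  75. 111.] 25 mean out 0.47 sd 0.13
   scene [ 14.  28. 111.] [ 14.  73. 111.] 25 mean out 0.49 sd 0.16
   top [  0.  30. 111.] [  0.  75. 111.] 25 mean out 0.51 sd 0.10
   top [ 14.  30. 111.] [ 14.  75. 111.] 25 mean out 0.48 sd 0.05
   top [  0.  75. 111.] [ 14.  75. 111.] 25 mean out -0.00 sd 0.14
p3 [ 616.55 -198.67  115.9 ] z robot 116.9
[([74.01], [39.94]), ([73.98], [40.48]), ([73.56], [41.67])]
  fixed z [ 616.83190709 -198.34703951] [([73.26], [39.23]), ([73.24], [39.77]), ([72.82], [41.1])]
   scene [  0.  25. 111.] [  0.  75. 111.] 25 mean out 0.54 sd 0.10
   scene [ 14.  28. 111.] [ 14.  73. 111.] 25 mean out 0.54 sd 0.11
   top [  0.  30. 111.] [  0.  75. 111.] 25 mean out 0.48 sd 0.10
   top [ 14.  30. 111.] [ 14.  75. 111.] 25 mean out 0.46 sd 0.07
   top [  0.  75. 111.] [ 14.  75. 111.] 25 mean out 0.00 sd 0.08
p4 [ 619.17 -195.45  103.22] z robot 104.15
[([74.04], [40.65]), ([73.52], [41.14]), ([72.98], [41.91])]
  fixed z [ 619.38494985 -195.23364881] [([73.32], [40.07]), ([72.79], [40.56]), ([72.25], [41.42])]
```

```bash
python3 -m handwheel '0 0 0.3 0 0 0;0 0 0.6 0 0 0;0 0 0.9 0 0 0;0 0 0.9 0 0 0;0 0 0.9 0 0 0;0 0 0.9 0 0 0;0 0 0.9 0 0 0'
python3 - <<'E'
from g import *
did(0,0,.9,0,0,0)
E
python3 meas.py p5
```

```text
clock: 11.0
ee_pos: [627.7, -196.0, 173.5]
eef_rot: [0.579, 0.815, 0.0, 0.0]
force: [-1.2, 0.2, -3.8]
gripper_width: 0.153
t 11.0 meas [ 627.7 -196.   173.5] cmd [ 627.6 -196.   173.3] drot(world) [ 0.     -0.0003 -0.0001] F [-1.2  0.2 -3.8] M [-0.08 -0.   -0.06] w 0.153 vmax 0.002
t 11.0 meas [ 627.7 -196.   173.5] cmd [ 627.6 -196.   173.3] drot(world) [ 0.     -0.0003 -0.0001] F [-1.2  0.2 -3.8] M [-0.08 -0.   -0.06] w 0.153 vmax 0.002
toolyaw 0.335 tilt [-0.0002 -0.    ]
robot lid 521.3561051942208 -391.4830137973102 95.1649836677421
top lid x [520.20410726] (box rim 519.85, pin ~520.9)
   scene [  0.  25. 111.] [  0.  75. 111.] 25 mean out 0.03 sd 0.15
   scene [ 14. -75.  25.] [ 14. -75.  80.] 25 mean out 0.07 sd 0.07
   scene [ 0. 75. 75.] [  0.  75. 110.] 20 mean out -0.84 sd 0.33
   scene [ 14. -75.  11.] [ 14. -48.  11.] 24 mean out -0.09 sd 0.23
   top [  0.  30. 111.] [  0.  75. 111.] 25 mean out 0.61 sd 0.12
   top [ 14.  30. 111.] [ 14.  75. 111.] 25 mean out 0.33 sd 0.08
   top [  0.  75. 111.] [ 14.  75. 111.] 25 mean out 0.85 sd 0.07
fit [ 6.21167e+02 -1.98552e+02  9.57160e+01  3.49000e-01] 521.359142556207 -391.7347789792036
scene-only x,y [ 520.3181024  -393.89134492] (box sc 521.65)
box kn [([-46.19], 75), ([-19.14], 9), ([20.38], 4), ([44.31], 75)]
plate [(([-46.67], 76), ([47.36], 78)), (([-46.6], 74), ([47.32], 78)), (([-46.69], 68), ([47.4], 74))]
med [(([-20.43], 53), ([20.21], 72)), (([-20.24], 56), ([20.39], 70)), (([-19.72], 58), ([20.23], 68))]
y err (lid-box), scene brass: 0.6842368844401108
```

View pics/p5_n.png

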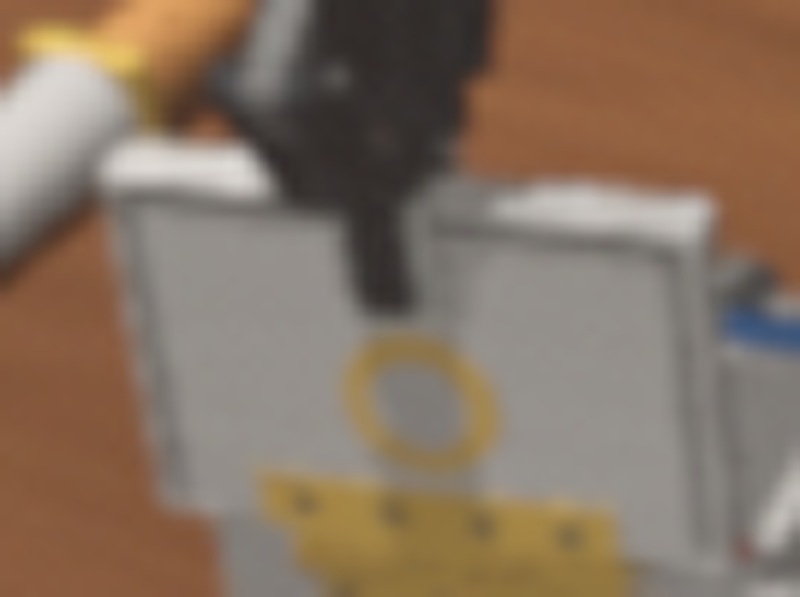

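```bash
python3 -m handwheel '0 0 0.2 0 0 0;0 0 0.4 0 0 0;0 0 0.6 0 0 0;0 0 0.7 0 0 0;0 0 0.7 0 0 0;0 0 0.7 0 0 0;0 0 0.7 0 0 0;0 0 0.7 0 0 0'
python3 - <<'E'
from g import *
did(0,0,.7,0,0,0)
E
python3 meas.py p6
```

```text
clock: 11.9
ee_pos: [627.7, -196.0, 166.4]
eef_rot: [0.579, 0.815, 0.0, 0.0]
force: [0.6, -0.9, -4.1]
gripper_width: 0.151
t 11.9 meas [ 627.7 -196.   166.4] cmd [ 627.6 -196.   166.3] drot(world) [ 0.0001 -0.0002 -0.0001] F [ 0.6 -0.9 -4.1] M [ 0.05  0.05 -0.04] w 0.151 vmax 0.002
t 11.9 meas [ 627.7 -196.   166.4] cmd [ 627.6 -196.   166.3] drot(world) [ 0.0001 -0.0002 -0.0001] F [ 0.6 -0.9 -4.1] M [ 0.05  0.05 -0.04] w 0.151 vmax 0.002
toolyaw 0.335 tilt [-0.0002 -0.    ]
robot lid 521.328477279261 -391.464419335607 88.09037384064878
top lid x [520.32629377] (box rim 519.85, pin ~520.9)
   scene [  0.  25. 111.] [  0.  75. 111.] 25 mean out -0.19 sd 0.15
   scene [ 14. -75.  25.] [ 14. -75.  80.] 25 mean out 0.43 sd 0.08
   scene [ 0. 75. 75.] [  0.  75. 110.] 15 mean out 0.16 sd 0.67
   scene [ 14. -75.  11.] [ 14. -48.  11.] 23 mean out -0.35 sd 0.20
   top [  0.  30. 111.] [  0.  75. 111.] 25 mean out 0.55 sd 0.16
   top [ 14.  30. 111.] [ 14.  75. 111.] 25 mean out 0.34 sd 0.14
   top [  0.  75. 111.] [ 14.  75. 111.] 25 mean out 0.36 sd 0.13
fit [ 6.21342e+02 -1.95919e+02  8.94850e+01  3.72000e-01] 522.3899112558959 -389.30639309889335
scene-only x,y [ 520.41891942 -393.76945973] (box sc 521.65)
box kn [([-51.18], 69), ([-23.4], 18), ([9.07, 25.03], 16), ([42.38], 78)]
plate [(([-48.7], 77), ([45.49], 78)), (([-48.57], 76), ([45.52], 78)), (([-48.51], 72), ([45.64], 72))]
med [(([-21.91], 62), ([18.63], 62)), (([-21.95], 64), ([18.96], 66)), (([-21.34], 66), ([18.89], 66))]
y err (lid-box), scene brass: 4.871789431417028
```

View pics/p6_n.png

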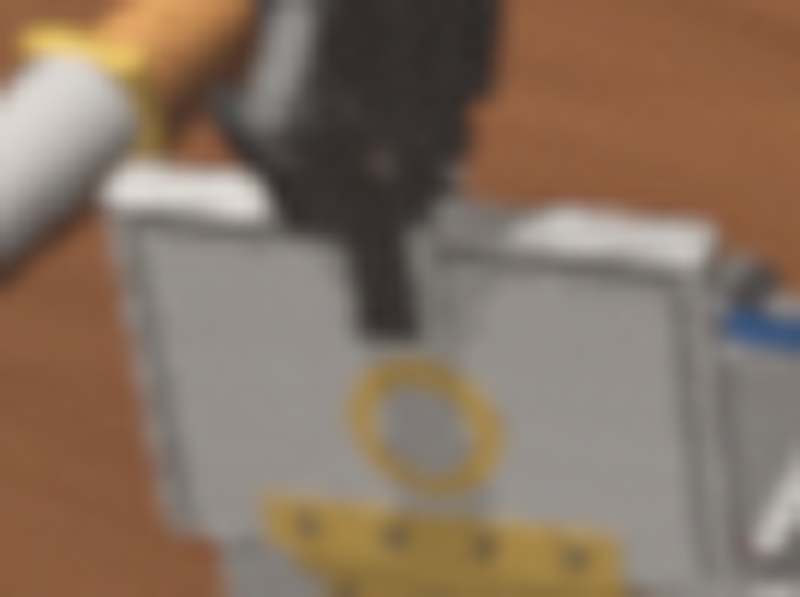

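View pics/p6_t.png

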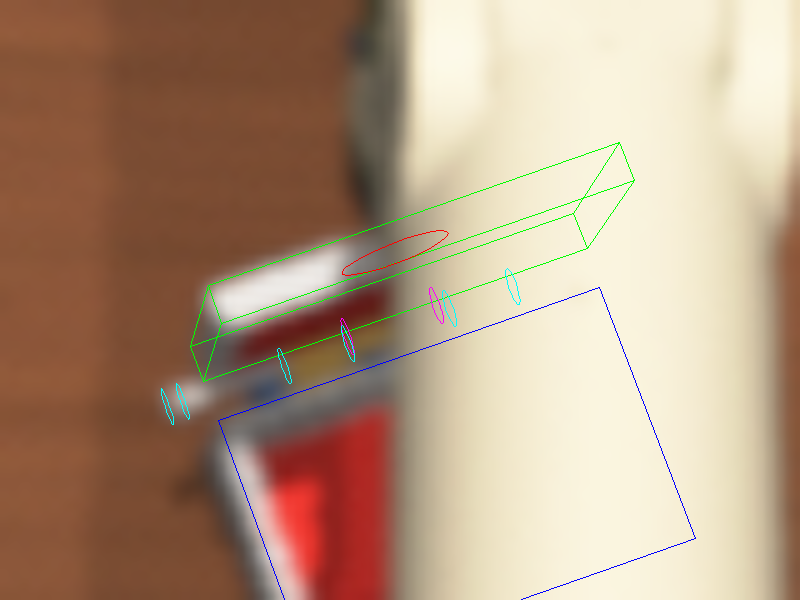

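```bash
python3 - <<'E'
from g import *
xh=np.array([np.cos(.335),np.sin(.335)]);yh=np.array([-xh[1],xh[0]])
ys=np.arange(-80,100,.25)
P0=pickle.load(open("p0.pkl","rb"))
bx=520.5-61
B=full(np.r_[bx*xh+(-391.5)*yh,0,.335,0,0])
for f in("p0","p3"):
    P=pickle.load(open(f+".pkl","rb"))
    p=prof(P["scene"],B,[(64,94),(65,92),(66,90)],ys);k=[cross(ys,p,a-11,a+11)[0][0] for a in(-45,-20,20,45)]
    r=[]
    for z in(76,78,80,82):
        q=prof(P["scene"],B,[(50,z)],ys);r.append((cross(ys,q,-62,-42)[0],cross(ys,q,32,50)[0]))
    print(f,"box y:outer %.2f inner %.2f"%((k[0]+k[3])/2,(k[1]+k[2])/2),"plate",r)
for f,z in(("p3",116.9),("p4",104.15),("p5",95.15),("p6",88.1)):
    P=pickle.load(open(f+".pkl","rb"))
    dx,dy=(0,0) if f!="p3" else (-3.3,-1.7)
    L=full(np.r_[(520.5+dx)*xh+(-391.5+dy)*yh,z,.335,0,0]);r=[]
    for lo,hi,zs in(((-60,-40),(40,60),(18,20,22)),((-30,-14),(14,30),(49,53,57))):
        v=[]
        for zz in zs:
            p=prof(P["scene"],L,[(14,zz)],ys);v.append((cross(ys,p,*lo)[0][0]+cross(ys,p,*hi)[0][-1])/2)
        r.append(np.round(v,2))
    print(f,r)
im=pickle.load(open("p6.pkl","rb"))["scene"]["img"][185:230,155:215]
cv2.imwrite("pics/p6_l.png",cv2.resize(im,(800,600),interpolation=cv2.INTER_CUBIC))
E
```

```text
p0 box y:outer -0.50 inner -0.07 plate [([-54.27], [38.3]), ([-54.27], [38.04]), ([-54.33], [38.54]), ([-53.51], [39.24])]
p3 box y:outer -0.27 inner 0.54 plate [([-54.52], [38.97]), ([-54.09], [38.64]), ([-53.84], [38.74]), ([-53.11], [39.14])]
p3 [array([-0.33, -0.11,  0.01]), array([-0.77, -0.4 , -0.16])]
p4 [array([-0.46, -0.63, -0.45]), array([-0.58, -0.39, -0.04])]
p5 [array([-0.25, -0.19, -0.2 ]), array([-0.74, -0.56, -0.29])]
p6 [array([-0.34, -0.24, -0.14]), array([-0.5 , -0.34,  0.07])]
```

View pics/p6_l.png

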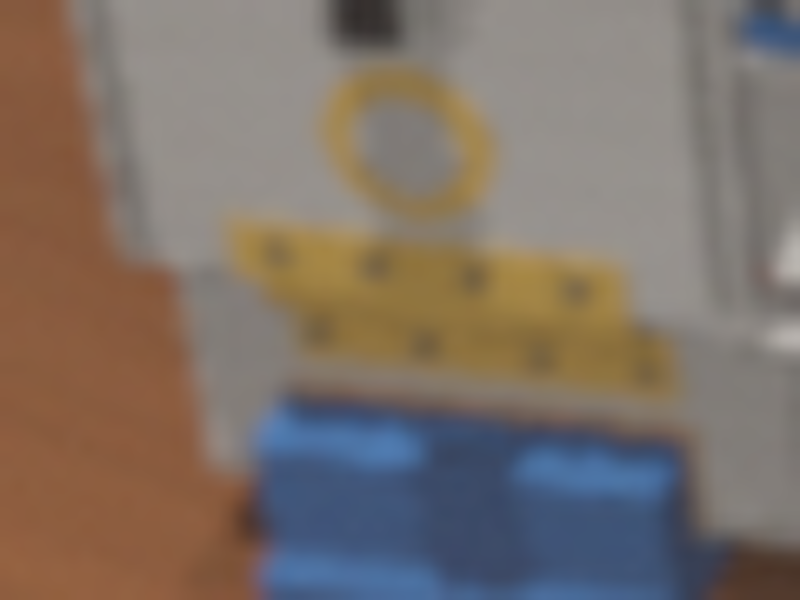

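```bash
python3 - <<'E'
from g import *
xh=np.array([np.cos(.335),np.sin(.335)]);yh=np.array([-xh[1],xh[0]])
ys=np.arange(-80,100,.25)
B=full(np.r_[(520.5-61)*xh+(-391.5)*yh,0,.335,0,0])
for f in("p0","p3","p6"):
    c=pickle.load(open(f+".pkl","rb"))["scene"];r=[]
    for z in(64,66,68,70,72,74):
        q=prof(c,B,[(51,z)],ys);a,b=cross(ys,q,-62,-36),cross(ys,q,36,62);r.append((z,a[0],b[0],a[1]))
    print(f,r)
    zs=np.arange(50,80,2.);print([prof(c,B,[(51,z)],np.array([0.]))[0].round() for z in zs])
E
```

```text
p0 [(64, [-46.65], [46.77], 63), (66, [-46.63], [46.64], 64), (68, [-47.32], [46.36], 65), (70, [-47.77], [46.03], 69), (72, [-51.1], [45.72], 75), (74, [-52.76], [43.95], 86)]
[np.float64(39.0), np.float64(39.0), np.float64(41.0), np.float64(49.0), np.float64(59.0), np.float64(74.0), np.float64(85.0), np.float64(89.0), np.float64(92.0), np.float64(93.0), np.float64(93.0), np.float64(93.0), np.float64(94.0), np.float64(95.0), np.float64(90.0)]
p3 [(64, [-46.46], [47.03], 64), (66, [-46.36], [47.03], 64), (68, [-47.35], [46.85], 64), (70, [-48.14], [46.53], 69), (72, [-51.95], [46.15], 75), (74, [-53.23], [44.74], 86)]
[np.float64(25.0), np.float64(24.0), np.float64(26.0), np.float64(37.0), np.float64(49.0), np.float64(63.0), np.float64(73.0), np.float64(78.0), np.float64(81.0), np.float64(82.0), np.float64(82.0), np.float64(81.0), np.float64(81.0), np.float64(82.0), np.float64(78.0)]
p6 [(64, [-46.18], [47.04], 65), (66, [-46.33], [46.98], 65), (68, [-47.11], [46.82], 65), (70, [-47.77], [46.67], 66), (72, [-51.01], [46.72], 67), (74, [-52.72], [45.94], 68)]
[np.float64(24.0), np.float64(24.0), np.float64(27.0), np.float64(38.0), np.float64(50.0), np.float64(63.0), np.float64(73.0), np.float64(77.0), np.float64(79.0), np.float64(78.0), np.float64(78.0), np.float64(78.0), np.float64(80.0), np.float64(82.0), np.float64(82.0)]
```

```bash
python3 -m handwheel '0.03 0 0 0 0 0;0.03 0 0 0 0 0;0.03 0 0 0 0 0;0.03 0 0 0 0 0;0.03 0 0 0 0 0;0.03 0 0 0 0 0;0.03 0 0 0 0 0;0.03 0 0 0 0 0'
python3 - <<'E'
from g import *
did(.03,0,0,0,0,0)
P=snap();pickle.dump(P,open("p7.pkl","wb"))
cv2.imwrite("pics/p7.png",cv2.resize(P["scene"]["img"],(800,600),interpolation=cv2.INTER_CUBIC))
report()
E
```

```text
clock: 12.8
ee_pos: [627.5, -195.7, 166.3]
eef_rot: [0.579, 0.815, 0.0, 0.0]
force: [0.8, 1.0, -4.5]
gripper_width: 0.155
t 12.8 meas [ 627.5 -195.7  166.3] cmd [ 627.5 -195.7  166.3] drot(world) [ 0.0001 -0.0001 -0.0001] F [ 0.8  1.  -4.5] M [ 0.01 -0.03  0.01] w 0.155 vmax 0.001
t 12.9 meas [ 627.5 -195.7  166.3] cmd [ 627.5 -195.7  166.3] drot(world) [ 0.      0.     -0.0001] F [-0.2  0.  -3.2] M [-0.01 -0.    0.02] w 0.154 vmax 0.002
```

View pics/p7.png

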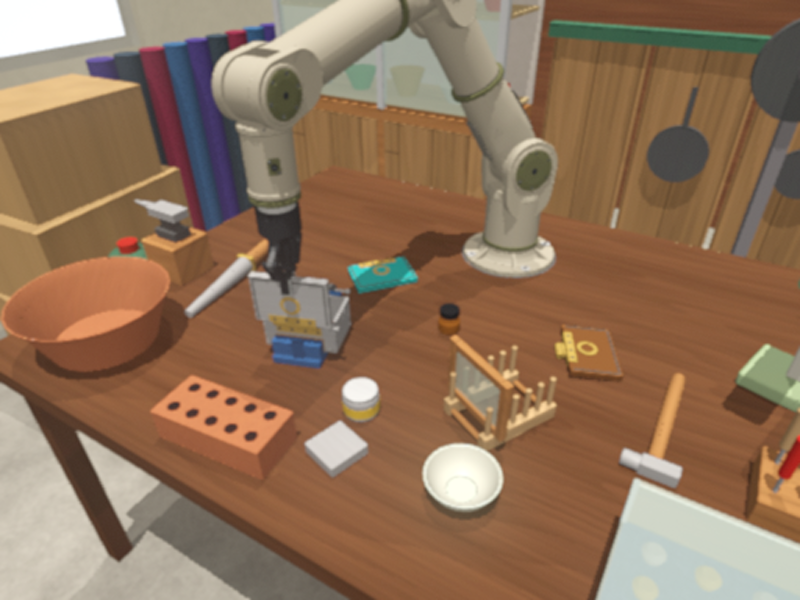

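```bash
python3 -c "
from plant import manip
print(manip.finish_job())"
```

```text
the job is handed in; nothing more can be done
None
```

The silver lid is out of the rack and held upright behind the box, medallion facing away, with its knuckle in the gap between the box's two knuckles. I handed it in at about 12.9 s, still gripping the lid.

**Height:** by the arm's own position the bore is at about 88.0 mm, and the lid has not slipped in the grip.

**Orientation:** the grip's measured heading differs from the heading measured for the box by less than about 0.01 rad, and its tilt is about 0.

**Along the bore:** after a final 0.3 mm nudge I put the lid within about 0.5 mm of the middle of the gap, going by the brass parts in the scene view. The top view had suggested the lid sat about 0.9 mm towards the pin before that nudge. That reading was weaker because the arm hid most of the lid.

**Front to back:** the lid's bore came out at 520.3–520.8 mm along the box's rearward direction. The box's bore came out at 519.9–520.9 mm from the rim and pin. One rim fit in the scene view gave 521.7 mm, which I trusted less because the vise and knuckles interfered with it.

**Contact:** the vertical force stayed near the lid's weight (about 3–4.5 N) all the way down, with sideways force about 1 N or less, so I saw no sign of it touching or resting on the box.

**Failed check:** at the final height my automatic centring check gave a meaningless result (4.9 mm), because the lid then hid the box's knuckles. I measured again from fixed poses and the hinge plates, and those are the figures above.

The last picture shows the frame, jar, tin and everything else where they were.

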